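# Pack the specimens and latch the field case

### The arm

A 6-joint arm with a two-finger parallel gripper is mounted at the origin on the work surface. World frame = base frame: x ahead of the robot, y to its left, z up, the work surface at z = 0. Lengths are in m, angles in rad, forces in N, time in s.
With the tool pointing down it reaches from about 0.35 to 0.725 m from the base axis. Payload 4.3 kg.
Tool frame: the origin (TCP) lies midway between the tips of the shut fingers; the grasp point (between the pads) lies 19 mm behind it; z points along the fingers, y is the line along which they close (so a half turn about z gives the same grasp; the last joint's range is limited). The gripper opens to 85 mm and grips with 20 to 120 N. Pads are 22 mm wide; open, the fingers measure 114 mm over their backs; the gripper's body (76 mm by 85 mm) begins 54 mm behind the grasp point. The pads swing forward as they close: fully open they stand 13 mm farther back than shut.
Start: joints at [1.164, 0.377, 0.081, 1.274, 0, 1.46], TCP at [0.168, 0.55, 0.231] pointing down, gripper open.
Joint ranges: [-2.72, 2.72], [-0.84, 1.66], [-1.02, 1.22], [-1.77, 2.12], [-1.37, 1.28], [-3.14, 3.14]. Speed limits (rad/s): [2.57, 2.57, 3.14, 3.14, 3.14, 3.14].

### API

Orientations are given as a 3x3 rotation matrix whose columns are the frame's x, y, z axes.
In Python, from workcell import manip, capture, get_calibration, sign_off gives the robot as it stands.
- The arm moves only by the tool arm_command, never from a script. Its argument "increments" is a list of rows, each a list of 5 numbers: the opening, from 0 (shut) to 1 (fully open), then the shift along the tool's x, y, z in m, then the turn about the tool's z in degrees. In form: [[jaw, x, y, z, spin], ...]. A call has 1 to 12 rows; each row is the pose to reach, as a shift and turn from the pose commanded when the call began, along the tool's axes at that moment; what a row does not reach only later rows make up. A row lasts 1/8 s, in which the tool goes at most 62.5 mm and 10.7 degrees, less where a joint would pass 70% of its speed; a pose out of reach is approached as far as the arm can. A call with a gripper value outside its range is refused whole. The fingers move at their own pace and stop on an object; "squeeze" is the grip in N (left out, the last holds). Time passes only in rows, so rows that repeat a pose let the fingers close. It gives the time, the measured TCP pose, the force, the opening and the grip force at its end, in the units of the state.
- manip.state(): the state, without advancing time (a new reading comes with each control period).
- capture(name): name is "scene" or "top" or "wrist"; returns the picture (384x512x3 uint8, red, green, blue); there is no depth.
- get_calibration(name): a dict with "intrinsics" (3x3 intrinsics, pixels), "R" (3x3) and "t" (3): a world point X has camera coordinates R X + t. Camera axes: x right, y down, z forward; pixel columns grow to the right and rows downward; lengths in m; the calibration is good to about 2 mm. A picture is of the moment at which its call begins: read the wrist's pose just before it. get_calibration takes no time and is no camera call; for the wrist camera it gives the pose at the moment of the call.
- sign_off(): hands the job in; it is judged then, once.
The state is a dict: "t": time; "qpos": joint angles; "joint_velocities": joint speeds; "effort": joint torques, N m; "position": TCP position; "tool_rot": TCP orientation; "force": force on the tool from outside, world axes, zero at the start; "wrist_torque": the same for the moment, N m; "finger_gap": opening from 0.0 (shut) to 1.0 (fully open); "grip_force": force on a finger pad.
Only numpy, scipy, OpenCV 4.12 (cv2) and the standard library are available. Lean on these libraries where they do the work, as an engineer would, in place of code of your own. Each camera call takes 0.05 s, during which the arm holds its last target. There are 200 camera calls.

### The job

Draw the red-gripped sliding jaw of the little vise open by at least 2 cm, then lift the sawn rock block out and put it into the open blue field case together with every small green box that has a white label, the boxes lying flat with labels up, all inside so that the lid can shut. When all of them are in, shut the lid, then throw the brass claw of the draw latch over so that its tooth drops behind the keeper bar on the lid, and only then swing the red lever back and fully down over centre so that the claw is drawn tight. Leave everything else on the bench where it stands.

Things in the scene. Friction and masses are not known exactly. Their poses are not given: they have to be found in the camera images.
- case: blue open-topped case fixed to the bench, outside 190 (its x) x 212 (its y) mm, walls 60 mm high, walls and floor 6 mm thick. Origin: centre of its underside. Its +x points level from latch to lid hinge. On its -x side a ledge 100 mm wide, 44 mm high (x -95 to -190 mm) carries the latch at y = 0. It holds four pieces, e.g. at x +-30, y +-50 mm, boxes' long side along x
- lid (a joint): hinge of the case lid (blue plate 190 x 212 x 10 mm), rad: 0 shut, grows opening; starts open at 1.7 to 1.95 (stop 1.95, leaning back). Stiff: stays where left near upright, from about 1.1 down it sinks shut slowly by its weight (about 1 to 2 s). Hinge line along the case's y, at case x = +95 mm, 60 mm above the bench (underside of the lid)
- lid_edge (a point): middle of the lid's free edge (the top edge while the lid stands open), half-way through its 10 mm thickness, 190 mm from the hinge line
- keeper (a point): middle of the keeper: round steel bar 8 mm thick, 60 mm long along the case's y, on end posts on the lid's outer face, its centre 15 mm off the mid-plane of the lid, 17 mm from the lid's free edge. Lid shut: its frame is parallel to the case's, at case x = -78 mm, 80 mm above the bench
- lever (a joint): latch lever (steel, outer half red; 78 mm long from its pivot, 20 wide, 6 thick), rad: at 0 it leans 50 degrees above level towards the lid (case +x), at 0.70 stands upright, at its stop 2.313 lies flat pointing to case -x: closed. Axis along case y. Friction holds it anywhere; dead point at 2.1; a few newtons at the tip move it. Starts at 0.05 to 0.5
- lever_pivot (a point): pivot of the lever, on the case's centre line at case x = -150 mm, 60 mm above the bench
- lever_tip (a point): point in the middle of the lever 74 mm from its pivot, 4 mm short of its end
- claw (a joint): hinge of the brass claw, carried by the lever 18 mm from the lever's pivot, 25 degrees further back than the lever. claw + lever = the claw's angle in rad (0: level, pointing to case +x; 1.57 upright). It starts thrown back past upright on its stop (claw 1.75). It swings freely: pushed past upright towards the lid it falls over slowly by itself. The lever passes between its arms
- claw_tooth (a point): middle of the tooth's inner face, 94 mm from the claw's hinge. Claw: two side arms, 36 mm wide; at its end a cross plate 4 to 9 mm above this point (claw's own up) and a thumb tab to 21 mm above; tooth to 8 mm below. Hooked: level with the keeper, 0 to 35 mm behind it (case +x), arms on the bar; lever positions below 1.2 let it drop behind. Tight: 4 to 6 mm from the bar's centre; gives 3 mm
- jaw (a joint): sliding jaw of the green vise, in m: 0 closed on the rock block, grows as it opens to 0.055; friction of about 4 N holds it anywhere
- jaw_grip (a point): red upright grip block on the sliding jaw, 16 mm along the slide, 28 mm across, 40 mm tall; its top is 88 mm above the bench, 16 mm above this point. The frame's +x axis is the direction in which the jaw opens
- vise_seat (a point): middle of the seat on which the rock block stands in the vise, 30 mm above the bench; its x axis is the slide direction, the fixed jaw on its -x side. The jaws (54 mm wide) rise to 48 mm above the bench
- slab_center (a point): centre of the sawn rock block, red-brown with a pale band, 26 mm (its x, across the jaws) x 50 mm (its y) x 46 mm high (its z), 0.16 kg. In the vise its upper 28 mm stand above the jaws
- box1_center (a point): centre of a small closed green specimen box with white label on top, 50 mm (its x) x 36 mm (its y) x 34 mm high, 0.08 kg; absent in some runs (None)
- box2_center (a point): centre of a small closed green specimen box with white label on top, 50 mm (its x) x 36 mm (its y) x 34 mm high, 0.08 kg; absent in some runs (None)
- box3_center (a point): centre of a small closed green specimen box with white label on top, 50 mm (its x) x 36 mm (its y) x 34 mm high, 0.08 kg; absent in some runs (None)
- box4_center (a point): centre of a small closed green specimen box with white label on top, 50 mm (its x) x 36 mm (its y) x 34 mm high, 0.08 kg; absent in some runs (None)
- coal: bystander, to be left alone: lump of black coal, about 60 mm wide, 38 mm high; origin under its centre, on the bench
- geode: bystander, to be left alone: half geode with milky quartz face up, 84 mm wide, 30 mm high; origin under its centre, on the bench
- funnel: bystander, to be left alone: tin funnel standing mouth down, 90 mm wide, 95 mm high; origin under its centre, on the bench
- box_stack: bystander, to be left alone: stack of three larger unlabelled green plastic boxes, 90 x 70 mm, 85 mm high; origin under its centre, on the bench
- hammer: bystander, to be left alone: hand hammer lying on the bench
- brush: bystander, to be left alone: brush lying on the bench
- jar: bystander, to be left alone: closed jar, 56 mm wide, 80 mm high; origin under its centre, on the bench
Not all that is in view belongs to the job. Leave any black or pink look-alike of the part that bears box1_center alone.

How it is judged:
By the outcome, as a careful person would: the job done as asked, in the order asked, and still so for the second after the job is handed in, with the robot touching nothing.
Of box1, box2, box3, box4 only 2 to 3 are there at a start; the rules pass over those that are not, and their reading is None.
At some moment in a run one of box1, box2, box3, box4 may be knocked a few centimetres aside while the robot is not near it.
It also fails if it takes over 208 s, if anything falls off the work surface, if the arm or the gripper's body presses on something with over 40 N, if the wrist force passes 120 N, or if a joint passes its speed limit or range.

## Working session

There is one attempt and no reset: what is moved stays moved. The work goes in short steps, Python scripts to look and compute and a tool call to move; the robot and the scene stay as the last step left them, time stands still between calls to the robot, and variables do not carry over. Pictures are saved under pics/ and viewed, at most 14 in all, crops included, and the job is handed in when it is done.

Besides the shell and the picture viewer there is one more tool, called by a JSON object that holds its "method" and its "body", one argument or row to a line. arm_command: Moves the arm, as the interface text tells. Its arguments: {"type":"object","properties":{"increments":{"type":"array"},"squeeze":{"type":"number"}},"required":["increments"]}

```bash
mkdir -p pics; ls; cat > h.py <<'E'
import numpy as np, cv2
from workcell import manip, capture, get_calibration, sign_off
def save(cam,name,crop=None,scale=1.5):
    c=get_calibration(cam); im=capture(cam)
    np.savez(f'pics/{name}.npz',im=im,K=c['intrinsics'],R=c['R'],t=c['t'])
    show(name,name,crop,scale)
def show(name,out,crop=None,scale=1.5):
    im=np.load(f'pics/{name}.npz')['im']
    if crop: x0,y0,x1,y1=crop; im=im[y0:y1,x0:x1]
    cv2.imwrite(f'pics/{out}.png',cv2.resize(im[:,:,::-1],None,fx=scale,fy=scale,interpolation=cv2.INTER_CUBIC))
def pt(name,u,v,z):
    d=np.load(f'pics/{name}.npz'); R=d['R'];t=d['t'];K=d['K']
    C=-R.T@t; r=R.T@np.linalg.inv(K)@np.array([u,v,1.])
    return C+r*(z-C[2])/r[2]
def proj(name,X):
    d=np.load(f'pics/{name}.npz'); p=d['K']@(d['R']@np.asarray(X,float)+d['t']); return p[:2]/p[2]
def rel(X,yaw=None):
    "target TCP world -> tool-frame shift"
    s=manip.state(); R=np.array(s['tool_rot']); return R.T@(np.array(X)-np.array(s['position']))
E
python3 - <<'E'
from h import *
save('top','top0');save('scene','scene0')
s=manip.state();print(s['t'],s['position'],np.round(s['tool_rot'],3))
for n in('top','scene'):
    c=get_calibration(n);print(-np.array(c['R']).T@c['t'],np.round(c['R'],2),c['intrinsics'])
E
```

```text
pics
0.1 [0.16791949 0.54930901 0.23045553] [[-0.956  0.292 -0.001]
 [ 0.292  0.956 -0.002]
 [ 0.    -0.002 -1.   ]]
[ 0.25891496 -0.03149373  1.61398663] [[ 0.01 -1.    0.  ]
 [-0.98 -0.01 -0.19]
 [ 0.19 -0.   -0.98]] [[435.49274068   0.         251.21953987]
 [  0.         435.49274068 195.92744974]
 [  0.           0.           1.        ]]
[ 1.33180027 -0.33652874  0.85573045] [[ 0.39  0.92  0.  ]
 [ 0.62 -0.26 -0.74]
 [-0.68  0.29 -0.68]] [[359.46016747   0.         254.35412868]
 [  0.         359.46016747 187.81112292]
 [  0.           0.           1.        ]]
```

View pics/top0.png

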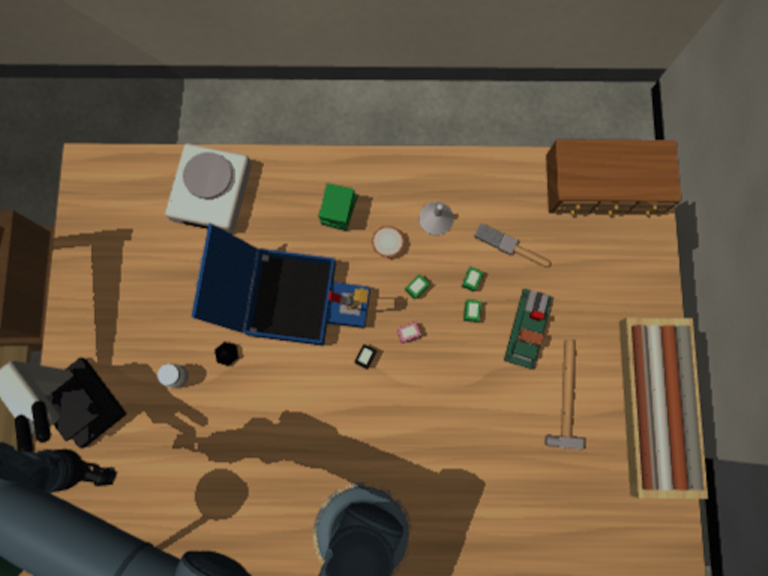

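View pics/scene0.png

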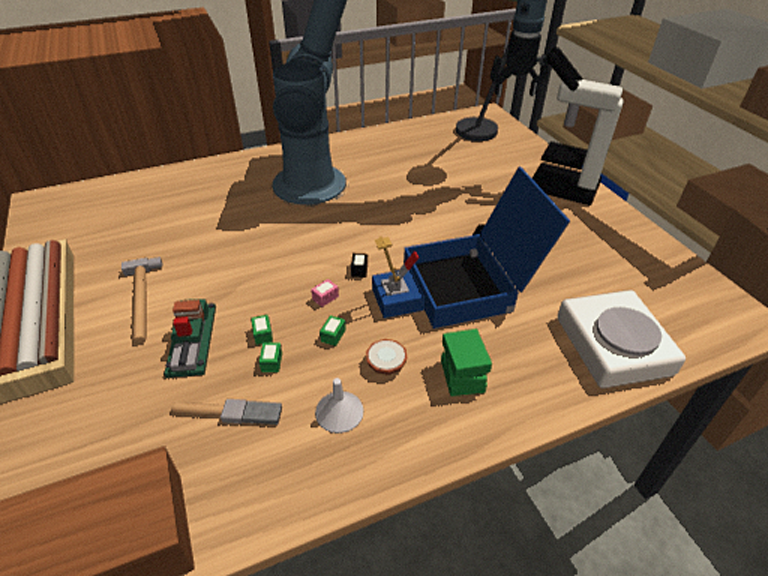

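Top view (768x576, 1.5x): three green white-labelled boxes at (417,287), (473,279) and (473,310). The look-alikes are pink (410,332) and black (366,356), and I'll leave both alone. The vise is at about (530,328), with the rock block at (532,338) and the red grip at (537,315). The case is at (290,295), with its latch side at (350,303). I'll confirm in an enlarged crop.

```bash
python3 - <<'E'
from h import *
show('top0','top0c',(120,145,380,255),3.07)
E
```

```text
(no output)
```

View pics/top0c.png

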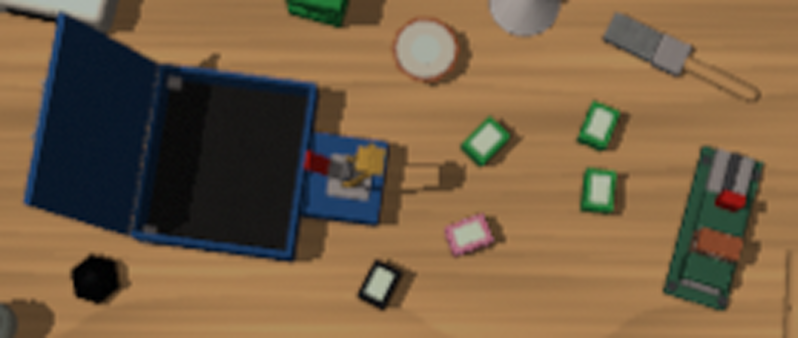

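```bash
python3 - <<'E'
from h import *
P=lambda x,y,z: pt('top0',120+x/3.07,145+y/3.07,z)
for n,x,y,z in [('A',487,140,.034),('B',600,125,.034),('C',599,190,.034),('pink',469,235,.034),('black',380,284,.034),('grip',731,198,.088),('slab',719,243,.076),('rimRT',317,84,.06),('rimRB',292,258,.06),('hB',133,240,.06),('hT',163,65,.06),('ledgeT',388,143,.044),('ledgeB',378,223,.044),('geode',427,50,.02),('visTL',706,147,.03),('visTR',763,160,.03),('visBL',665,293,.02),('visBR',722,308,.02)]:
    print(n,np.round(P(x,y,z),4))
c=get_calibration('wrist');s=manip.state();R=np.array(s['tool_rot'])
print('cam in tool',R.T@(-np.array(c['R']).T@c['t']-s['position']),np.round(R.T@np.array(c['R']).T,3),c['intrinsics'])
E
```

```text
A [ 0.587  -0.1333  0.034 ]
B [ 0.6064 -0.2701  0.034 ]
C [ 0.5267 -0.2672  0.034 ]
pink [ 0.4714 -0.1112  0.034 ]
black [ 0.4124 -0.0058  0.034 ]
grip [ 0.5091 -0.4116  0.088 ]
slab [ 0.4582 -0.3985  0.076 ]
rimRT [0.6488 0.0714 0.06  ]
rimRB [0.4396 0.0967 0.06  ]
hB [0.4596 0.2831 0.06  ]
hT [0.6711 0.2565 0.06  ]
ledgeT [ 0.5805 -0.014   0.044 ]
ledgeB [ 0.4837 -0.0029  0.044 ]
geode [ 0.7029 -0.0609  0.02  ]
visTL [ 0.5809 -0.3983  0.03  ]
visTR [ 0.5653 -0.4665  0.03  ]
visBL [ 0.4052 -0.3452  0.02  ]
visBR [ 0.3878 -0.4124  0.02  ]
cam in tool [ 0.08154845  0.0004532  -0.1434514 ] [[-0.001 -0.949 -0.315]
 [ 1.    -0.001  0.   ]
 [-0.001 -0.315  0.949]] [[328.08314049   0.         247.72845311]
 [  0.         328.08314049 187.42061803]
 [  0.           0.           1.        ]]
```

{"method": "arm_command", "body": {
  "increments": [
    [1, -0.355, -0.435, -0.03, 0],
    [1, -0.355, -0.435, -0.03, 0],
    [1, -0.355, -0.435, -0.03, 0],
    [1, -0.355, -0.435, -0.03, 0],
    [1, -0.355, -0.435, -0.03, 0],
    [1, -0.355, -0.435, -0.03, 0],
    [1, -0.355, -0.435, -0.03, 0],
    [1, -0.355, -0.435, -0.03, 0],
    [1, -0.355, -0.435, -0.03, 0],
    [1, -0.355, -0.435, -0.03, 0]
  ]
}}

```text
t: 1.35
position: [0.3818, 0.0262, 0.2612]
tool_rot: [[-0.954, 0.301, 0.001], [0.301, 0.954, -0.001], [-0.001, -0.001, -1.0]]
force: [-0.8, 0.3, -0.2]
finger_gap: 1.002
grip_force: 0.0
```

{"method": "arm_command", "body": {
  "increments": [
    [1, -0.229, -0.374, 0, 0],
    [1, -0.229, -0.374, 0, 0],
    [1, -0.229, -0.374, 0, 0],
    [1, -0.229, -0.374, 0, 0],
    [1, -0.229, -0.374, 0, 0],
    [1, -0.229, -0.374, 0, 0],
    [1, -0.229, -0.374, 0, 0],
    [1, -0.229, -0.374, 0, 0],
    [1, -0.229, -0.374, 0, 0],
    [1, -0.229, -0.374, 0, 0]
  ]
}}

```text
t: 2.6
position: [0.4902, -0.3925, 0.2619]
tool_rot: [[-0.957, 0.291, 0.0], [0.291, 0.957, 0.0], [-0.0, 0.0, -1.0]]
force: [0.5, -0.3, 0.2]
finger_gap: 0.997
grip_force: 0.0
```

```bash
python3 - <<'E'
from h import *
save('wrist','w1');s=manip.state();print(s['t'],s['position'],np.round(s['tool_rot'],3))
E
```

```text
2.65 [ 0.49022367 -0.39266873  0.26208995] [[-0.957  0.291  0.   ]
 [ 0.291  0.957 -0.   ]
 [-0.     0.    -1.   ]]
```

View pics/w1.png

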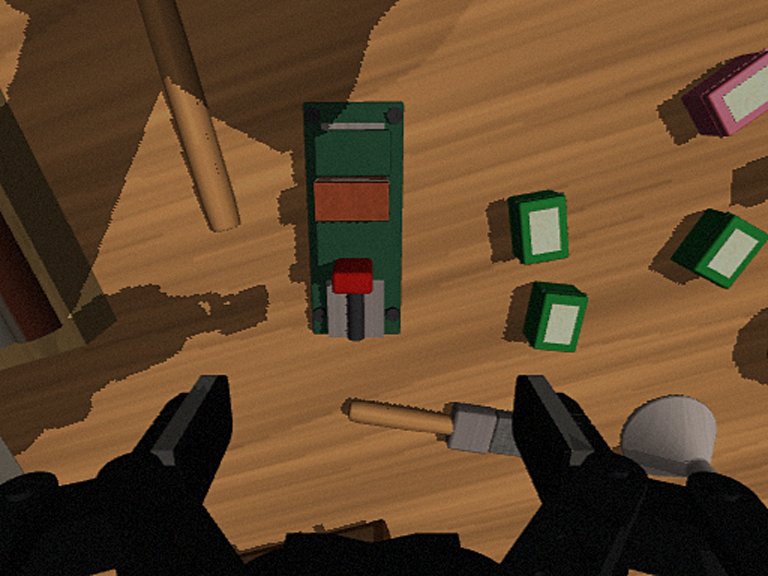

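Wrist view: red grip top centre is at (353,281), slab top centre (352,201). The three green boxes have labels at (546,229), (561,324) and (735,252). The pink one is at upper right.

```bash
python3 - <<'E'
from h import *
for n,u,v,z in [('grip',353,281,.088),('slab',352,201,.076),('slabL',315,201,.076),('slabR',389,201,.076),('C',545.5,229.5,.034),('B',561,324,.034),('A',735,251,.034)]:
    p=pt('w1',u/1.5,v/1.5,z);print(n,np.round(p,4),np.round(rel(p),4))
# label corners -> long axis
for n,c in dict(C=[(529,212),(562,210),(566,254),(532,258)],B=[(549,305),(581,307),(575,343),(543,341)],A=[(743,228),(762,236),(725,275),(709,265)]).items():
    q=np.array([pt('w1',u/1.5,v/1.5,.034)[:2] for u,v in c]);e=(q[2]+q[3]-q[0]-q[1])/2;f=(q[1]+q[2]-q[0]-q[3])/2
    print(n,np.round(q.mean(0),4),np.linalg.norm(e),np.degrees(np.arctan2(e[1],e[0])),np.linalg.norm(f),np.degrees(np.arctan2(f[1],f[0])))
E
```

```text
grip [ 0.5095 -0.4109  0.088 ] [-0.0237 -0.0119  0.1741]
slab [ 0.4592 -0.3961  0.076 ] [ 0.0287 -0.0123  0.1861]
slabL [ 0.452  -0.4198  0.076 ] [ 0.0288 -0.037   0.1861]
slabR [ 0.4665 -0.3724  0.076 ] [0.0287 0.0125 0.1861]
C [ 0.5295 -0.264   0.034 ] [-1.000e-04  1.345e-01  2.281e-01]
B [ 0.6111 -0.2664  0.034 ] [-0.0789  0.1559  0.2281]
A [ 0.5895 -0.1258  0.034 ] [-0.0173  0.2842  0.2281]
C [ 0.5332 -0.2633] 0.036036811006890136 -6.266716481912261 0.02567668331359693 78.37151504249859
B [ 0.6116 -0.2657] 0.03202088946994257 -18.751968873359615 0.02650539185127408 69.18212438670037
A [ 0.5896 -0.1261] 0.036883740310293595 -50.857364476112494 0.016967682446046857 47.662124175375155
```

{"method": "arm_command", "body": {
  "increments": [
    [1, -0.024, -0.012, 0.12, 0],
    [1, -0.024, -0.012, 0.12, 0],
    [1, -0.024, -0.012, 0.206, 0],
    [1, -0.024, -0.012, 0.206, 0],
    [1, -0.024, -0.012, 0.206, 0],
    [0, -0.024, -0.012, 0.206, 0],
    [0, -0.024, -0.012, 0.206, 0],
    [0, -0.024, -0.012, 0.206, 0],
    [0, -0.024, -0.012, 0.206, 0],
    [0, -0.024, -0.012, 0.206, 0],
    [0, -0.024, -0.012, 0.206, 0],
    [0, -0.024, -0.012, 0.206, 0]
  ],
  "squeeze": 40
}}

```text
t: 4.15
position: [0.5106, -0.413, 0.0569]
tool_rot: [[-0.956, 0.292, 0.003], [0.292, 0.956, -0.0], [-0.003, 0.0, -1.0]]
force: [0.8, 4.0, 5.9]
finger_gap: 0.321
grip_force: 40.8
```

{"method": "arm_command", "body": {
  "increments": [
    [0, -0.01, 0, 0, 0],
    [0, -0.02, 0, 0, 0],
    [0, -0.03, 0, 0, 0],
    [0, -0.037, 0, 0, 0],
    [0, -0.037, 0, 0, 0],
    [0, -0.037, 0, 0, 0]
  ]
}}

```text
t: 4.9
position: [0.546, -0.4235, 0.0569]
tool_rot: [[-0.957, 0.292, 0.002], [0.292, 0.957, 0.0], [-0.002, 0.001, -1.0]]
force: [-0.5, 2.2, 5.6]
finger_gap: 0.319
grip_force: 40.8
```

{"method": "arm_command", "body": {
  "increments": [
    [1, 0, 0, 0, 0],
    [1, 0, 0, 0, 0],
    [1, 0, 0, -0.04, 0],
    [1, 0, 0, -0.08, 0],
    [1, 0.05, 0.001, -0.08, 0],
    [1, 0.0915, 0.001, -0.08, 0],
    [1, 0.0915, 0.001, -0.08, 0],
    [1, 0.0915, 0.001, -0.04, 0],
    [1, 0.0915, 0.001, -0.005, 0],
    [1, 0.0915, 0.001, -0.005, 0],
    [1, 0.0915, 0.001, -0.005, 0],
    [1, 0.0915, 0.001, -0.005, 0]
  ]
}}

```text
t: 6.4
position: [0.4591, -0.3975, 0.0622]
tool_rot: [[-0.956, 0.292, 0.003], [0.292, 0.956, -0.003], [-0.003, -0.002, -1.0]]
force: [0.2, -0.4, 0.2]
finger_gap: 1.003
grip_force: 0.0
```

{"method": "arm_command", "body": {
  "increments": [
    [0, 0, 0, 0, 0],
    [0, 0, 0, 0, 0],
    [0, 0, 0, 0, 0],
    [0, 0, 0, 0, 0],
    [0, 0, 0, 0, 0],
    [0, 0, 0, 0, 0],
    [0, 0, 0, -0.03, 0],
    [0, 0, 0, -0.07, 0],
    [0, 0, 0, -0.13, 0],
    [0, 0, 0, -0.19, 0],
    [0, 0, 0, -0.19, 0]
  ],
  "squeeze": 50
}}

```text
t: 7.78
position: [0.4597, -0.3983, 0.2557]
tool_rot: [[-0.956, 0.292, 0.007], [0.292, 0.956, -0.007], [-0.009, -0.005, -1.0]]
force: [0.9, 0.5, -0.9]
finger_gap: 0.569
grip_force: 53.8
```

```bash
python3 - <<'E'
from h import *
save('wrist','w2');s=manip.state();print(s['t'],s['position'],s['force'])
E
```

```text
7.825 [ 0.45865265 -0.39720329  0.25237329] [-0.13950841 -0.41688935 -2.1692597 ]
```

View pics/w2.png

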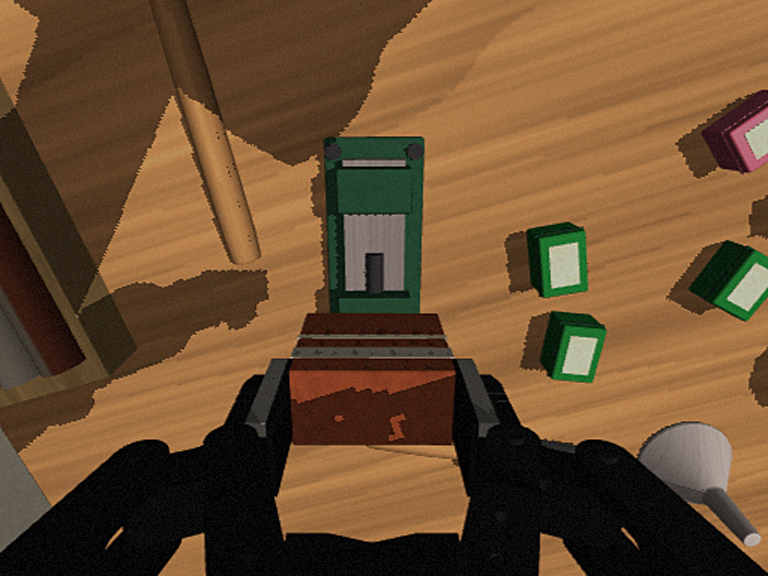

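The slab is gripped upright, but only by its top (I misjudged the z sign). I'll set it back on the seat and regrip lower.

{"method": "arm_command", "body": {
  "increments": [
    [0, 0, 0, 0.06, 0],
    [0, 0, 0, 0.12, 0],
    [0, 0, 0, 0.16, 0],
    [0, 0, 0, 0.18, 0],
    [0, 0, 0, 0.189, 0],
    [0, 0, 0, 0.189, 0],
    [1, 0, 0, 0.189, 0],
    [1, 0, 0, 0.189, 0],
    [1, 0, 0, 0.189, 0],
    [1, 0, 0, 0.199, 0],
    [1, 0, 0, 0.199, 0],
    [1, 0, 0, 0.199, 0]
  ]
}}

```text
t: 9.32
position: [0.4573, -0.3959, 0.0508]
tool_rot: [[-0.956, 0.293, -0.001], [0.293, 0.956, 0.001], [0.001, 0.001, -1.0]]
force: [-0.1, -0.8, -0.8]
finger_gap: 1.001
grip_force: 0.0
```

{"method": "arm_command", "body": {
  "increments": [
    [0, 0, 0, 0, 0],
    [0, 0, 0, 0, 0],
    [0, 0, 0, 0, 0],
    [0, 0, 0, 0, 0],
    [0, 0, 0, 0, 0],
    [0, 0, 0, 0, 0],
    [0, 0, 0, -0.03, 0],
    [0, 0, 0, -0.07, 0],
    [0, 0, 0, -0.13, 0],
    [0, 0, 0, -0.2, 0],
    [0, 0, 0, -0.24, 0],
    [0, 0, 0, -0.24, 0]
  ],
  "squeeze": 50
}}

```text
t: 10.82
position: [0.4593, -0.398, 0.2965]
tool_rot: [[-0.956, 0.292, 0.007], [0.292, 0.956, -0.007], [-0.009, -0.005, -1.0]]
force: [0.3, -0.3, 0.3]
finger_gap: 0.003
grip_force: 0.0
```

```bash
python3 - <<'E'
from h import *
save('wrist','w3',None,1);s=manip.state();print(s['t'],s['position'],s['force'],s['finger_gap'])
E
```

```text
10.875 [ 0.45859826 -0.39713598  0.29353431] [-0.56673997 -0.07254287 -0.74046315] -0.0003090958139005735
```

View pics/w3.png

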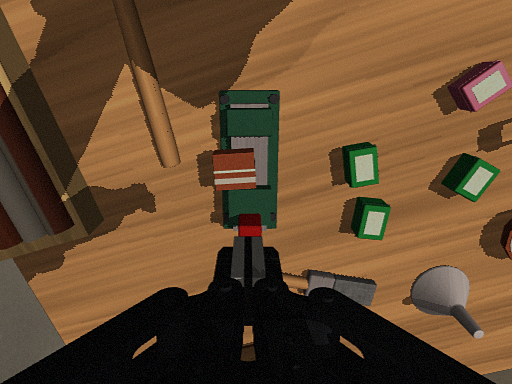

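The slab slipped and now sits tilted at about (235,170), partly over the left side of the vise. I need a closer look.

```bash
python3 - <<'E'
from h import *
save('scene','s3')
a=np.load('pics/w3.npz')['im'][80:250,170:310]; 
p=proj('s3',(.46,-.4,.05)).astype(int);print(p)
b=np.load('pics/s3.npz')['im'][p[1]-35:p[1]+35,p[0]-35:p[0]+35]
a=cv2.resize(a,(450,546),interpolation=3);b=cv2.resize(b,(340,340),interpolation=3)
o=np.zeros((546,800,3),np.uint8);o[:,:450]=a;o[:340,455:795]=b
cv2.imwrite('pics/m3.png',o[:,:,::-1])
E
```

```text
[125 209]
```

View pics/m3.png

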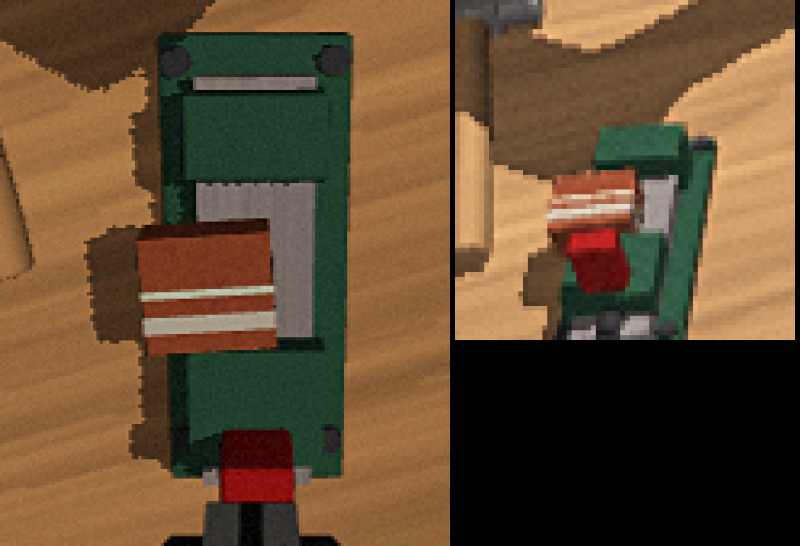

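The slab lies on its broad face on the vise seat, shifted toward image left. Top corners in the crop are (138,240), (270,232), (278,345), (150,355). I'll grip it across its 50 mm side.

```bash
python3 - <<'E'
from h import *
q=np.array([pt('w3',170+x*140/450,80+y*170/546,.056) for x,y in[(138,240),(270,232),(278,345),(150,355)]])
c=q.mean(0);e=(q[1]+q[2]-q[0]-q[3])/2;f=(q[2]+q[3]-q[0]-q[1])/2
r=lambda v:np.array(manip.state()['tool_rot']).T@v
print(c,np.linalg.norm(e),np.linalg.norm(f),r(e),r(f),rel(c))
E
```

```text
[ 0.48132485 -0.42144295  0.056     ] 0.049300159122230486 0.04492154851355329 [ 3.56906191e-03  4.91707893e-02 -3.11075410e-05] [-4.48097384e-02  3.16718769e-03  4.22280379e-05] [-0.02949852 -0.01696099  0.23542976]
```

{"method": "arm_command", "body": {
  "increments": [
    [1, -0.0295, -0.017, 0, -4],
    [1, -0.0295, -0.017, 0.06, -4],
    [1, -0.0295, -0.017, 0.12, -4],
    [1, -0.0295, -0.017, 0.18, -4],
    [1, -0.0295, -0.017, 0.22, -4],
    [1, -0.0295, -0.017, 0.24, -4],
    [1, -0.0295, -0.017, 0.259, -4],
    [1, -0.0295, -0.017, 0.259, -4],
    [1, -0.0295, -0.017, 0.259, -4]
  ]
}}

```text
t: 12.05
position: [0.4804, -0.4205, 0.0318]
tool_rot: [[-0.974, 0.225, -0.001], [0.225, 0.974, 0.001], [0.001, 0.001, -1.0]]
force: [0.7, -0.5, 0.5]
finger_gap: 1.002
grip_force: 0.0
```

{"method": "arm_command", "body": {
  "increments": [
    [0, 0, 0, 0, 0],
    [0, 0, 0, 0, 0],
    [0, 0, 0, 0, 0],
    [0, 0, 0, 0, 0],
    [0, 0, 0, 0, 0],
    [0, 0, 0, 0, 0]
  ],
  "squeeze": 50
}}

```text
t: 12.8
position: [0.4815, -0.4218, 0.0334]
tool_rot: [[-0.974, 0.225, 0.001], [0.225, 0.974, -0.002], [-0.002, -0.001, -1.0]]
force: [-1.1, 1.1, 5.7]
finger_gap: 0.572
grip_force: 53.5
```

{"method": "arm_command", "body": {
  "increments": [
    [0, 0, 0, -0.04, 0],
    [0, 0, 0, -0.1, 0],
    [0, 0, 0, -0.16, 0],
    [0, 0, 0, -0.22, 0],
    [0, 0.002, 0.03, -0.25, 0],
    [0, 0.002, 0.08, -0.25, 0],
    [0, 0.003, 0.13, -0.25, 0],
    [0, 0.003, 0.18, -0.25, 0],
    [0, 0.004, 0.23, -0.25, 0],
    [0, 0.005, 0.28, -0.25, 0],
    [0, 0.006, 0.33, -0.25, 0],
    [0, 0.007, 0.38, -0.25, 0]
  ]
}}

```text
t: 14.3
position: [0.5592, -0.0474, 0.2815]
tool_rot: [[-0.974, 0.225, -0.002], [0.225, 0.974, 0.001], [0.002, 0.0, -1.0]]
force: [0.7, -0.6, -1.8]
finger_gap: 0.577
grip_force: 52.7
```

{"method": "arm_command", "body": {
  "increments": [
    [0, 0, 0.05, 0, 0],
    [0, 0.001, 0.1, 0, -2],
    [0, 0.002, 0.15, 0, -4],
    [0, 0.003, 0.18, 0, -6],
    [0, 0.003, 0.195, 0, -6],
    [0, 0.003, 0.195, 0, -6],
    [0, 0.003, 0.195, 0, -6]
  ]
}}

```text
t: 15.18
position: [0.6004, 0.1402, 0.2822]
tool_rot: [[-0.992, 0.124, -0.001], [0.124, 0.992, -0.001], [0.0, -0.001, -1.0]]
force: [0.1, -0.4, -1.4]
finger_gap: 0.576
grip_force: 52.8
```

```bash
python3 - <<'E'
from h import *
save('wrist','w4');s=manip.state();print(s['t'],s['position'],s['force'],s['finger_gap'],np.round(s['tool_rot'],3))
E
```

```text
15.225 [0.60044223 0.14008509 0.28232356] [-0.49232866  0.40970085 -1.38330148] 0.5760767346242149 [[-0.992  0.124 -0.   ]
 [ 0.124  0.992 -0.   ]
 [ 0.    -0.    -1.   ]]
```

View pics/w4.png

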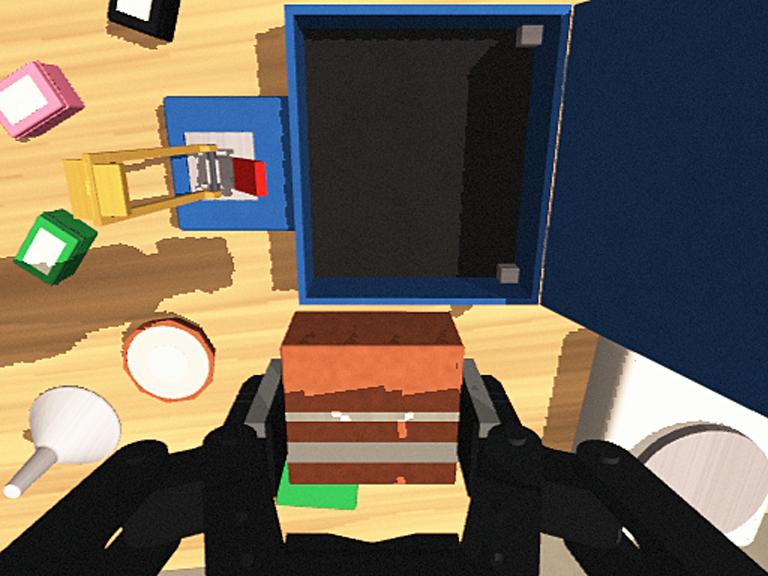

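The slab is held flat. Case outer rim corners are (286,6), (571,7), (540,303) and (301,303). The latch claw is thrown back to the left, and the red lever tip is at (262,178).

```bash
python3 - <<'E'
from h import *
q=np.array([pt('w4',x/1.5,y/1.5,.06)[:2] for x,y in[(286,6),(571,7),(540,303),(301,303)]])
print(q, [np.linalg.norm(q[i]-q[i-1]) for i in range(4)]);c=q.mean(0)
e=(q[1]+q[2]-q[0]-q[3]);a=np.degrees(np.arctan2(e[1],e[0]));f=q[2]+q[3]-q[0]-q[1];b=np.degrees(np.arctan2(f[1],f[0]))
print(c,a,b+90)
L=np.array([pt('w4',x/1.5,y/1.5,.044)[:2] for x,y in[(164,98),(180,230),(300,230),(289,98)]]);print(L)
E
```

```text
[[0.44316747 0.10351471]
 [0.46717969 0.29025   ]
 [0.67496569 0.26627607]
 [0.65133263 0.07783548]] [np.float64(0.20974307478752152), np.float64(0.18827282534648837), np.float64(0.2091644642269917), np.float64(0.18991676223179862)]
[0.55916137 0.18446907] 82.76249132330896 83.19266857997548
[[ 0.48737558  0.00276558]
 [ 0.58435602 -0.00975869]
 [ 0.59615187  0.08429529]
 [ 0.4986893   0.09297319]]
```

{"method": "arm_command", "body": {
  "increments": [
    [0, -0.0035, 0.009, 0.05, 0],
    [0, -0.0035, 0.009, 0.1, 0],
    [0, -0.0035, 0.009, 0.15, 0],
    [0, -0.0035, 0.009, 0.2, 0],
    [0, -0.0035, 0.009, 0.24, 0],
    [0, -0.0035, 0.009, 0.26, 0],
    [0, -0.0035, 0.009, 0.27, 0],
    [0, -0.0035, 0.009, 0.27, 0],
    [0.8, -0.0035, 0.009, 0.27, 0],
    [0.8, -0.0035, 0.009, 0.27, 0],
    [0.8, -0.0035, 0.009, 0.22, 0],
    [0.8, -0.0035, 0.009, 0.16, 0]
  ]
}}

```text
t: 16.73
position: [0.6043, 0.1499, 0.1231]
tool_rot: [[-0.993, 0.122, -0.002], [0.122, 0.993, -0.0], [0.002, -0.0, -1.0]]
force: [0.6, 0.1, -0.0]
finger_gap: 0.802
grip_force: 0.0
```

```bash
cat >> h.py <<'E'
def case(x,y,z):
    a=np.radians(83.0); return np.array([.5592+x*np.cos(a)-y*np.sin(a), .1845+x*np.sin(a)+y*np.cos(a), z])
def boxes(name):
    "white-label + green boxes: centre & heading of long side at z=.034"
    im=np.load(f'pics/{name}.npz')['im']; hsv=cv2.cvtColor(im,cv2.COLOR_RGB2HSV)
    g=cv2.inRange(hsv,(50,120,40),(75,255,255)); w=cv2.inRange(hsv,(0,0,150),(179,70,255))
    m=cv2.morphologyEx(w,cv2.MORPH_OPEN,np.ones((2,2)))
    for c in cv2.findContours(m,cv2.RETR_EXTERNAL,cv2.CHAIN_APPROX_NONE)[0]:
        if cv2.contourArea(c)<25: continue
        k=np.zeros_like(m);cv2.drawContours(k,[c],-1,255,-1); ring=cv2.dilate(k,np.ones((7,7)))&~cv2.dilate(k,np.ones((3,3)))
        if (g[ring>0]>0).mean()<.5: continue
        q=np.array([pt(name,*p[0],.034)[:2] for p in c])*1000
        (cx,cy),(a,b),t=cv2.minAreaRect(q.astype(np.float32))
        if a<b: t+=90; a,b=b,a
        print('box',np.round([cx/1000,cy/1000],4),'size',round(a),round(b),'heading',round(t%180))
E
python3 - <<'E'
from h import *
save('wrist','w5',None,1)
boxes('w1');save('top','top1');boxes('top1')
E
```

```text
box [ 0.6126 -0.2659] size 34 22 heading 157
box [ 0.5919 -0.127 ] size 34 21 heading 136
box [ 0.5317 -0.2643] size 34 21 heading 173
```

View pics/w5.png

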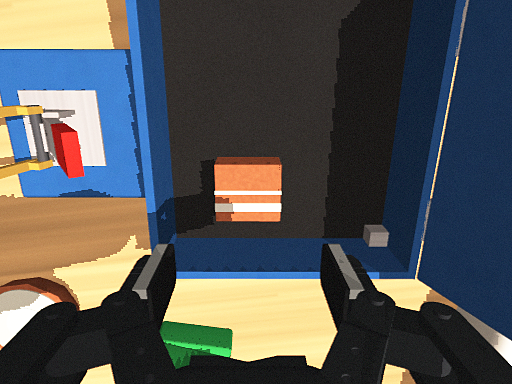

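{"method": "arm_command", "body": {
  "increments": [
    [0.8, 0, 0, -0.06, 0],
    [0.8, 0, 0, -0.12, 0],
    [1, -0.005, -0.05, -0.13, 8],
    [1, -0.009, -0.1, -0.13, 16],
    [1, -0.013, -0.15, -0.13, 24],
    [1, -0.017, -0.2, -0.13, 32],
    [1, -0.0216, -0.25, -0.13, 37],
    [1, -0.0216, -0.2765, -0.08, 37],
    [1, -0.0216, -0.2765, -0.04, 37],
    [1, -0.0216, -0.2765, -0.04, 37],
    [1, -0.0216, -0.2765, -0.04, 37]
  ]
}}

```text
t: 18.2
position: [0.5938, -0.127, 0.1642]
tool_rot: [[-0.72, 0.694, 0.002], [0.694, 0.72, -0.001], [-0.002, 0.001, -1.0]]
force: [1.2, 0.6, 0.7]
finger_gap: 1.002
grip_force: 0.0
```

```bash
python3 - <<'E'
from h import *
save('wrist','w6',None,1);boxes('w6');s=manip.state();print(s['t'],s['position'],s['qpos'],np.round(s['tool_rot'],3),rel((.592,-.127,.034)))
E
```

```text
box [ 0.5306 -0.2666] size 34 21 heading 173
box [ 0.5907 -0.1292] size 33 21 heading 136
18.25 [ 0.59447359 -0.12708583  0.16486591] [-3.14984114e-01  4.64652346e-01  4.16527119e-02  1.14364838e+00
  1.13821106e-04  4.52249462e-01] [[-0.72   0.694  0.004]
 [ 0.694  0.72  -0.001]
 [-0.004  0.002 -1.   ]] [ 0.00232192 -0.00190587  0.13085484]
```

View pics/w6.png

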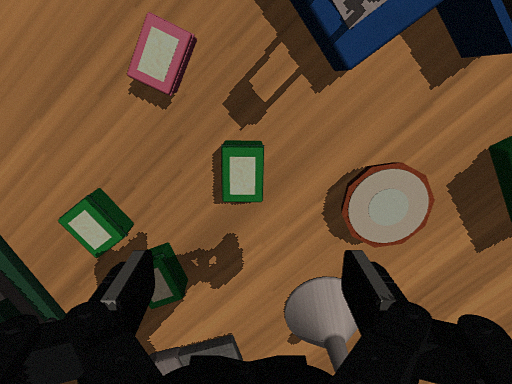

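Slab lies flat in its slot. Box A is centred under the tool, aligned, with pink, geode and funnel clear. Grasping it.

{"method": "arm_command", "body": {
  "increments": [
    [1, 0.0017, -0.0044, 0.05, 0],
    [1, 0.0017, -0.0044, 0.1, 0],
    [1, 0.0017, -0.0044, 0.14, 0],
    [1, 0.0017, -0.0044, 0.155, 0],
    [1, 0.0017, -0.0044, 0.155, 0],
    [0, 0.0017, -0.0044, 0.155, 0],
    [0, 0.0017, -0.0044, 0.155, 0],
    [0, 0.0017, -0.0044, 0.155, 0],
    [0, 0.0017, -0.0044, 0.155, 0],
    [0, 0.0017, -0.0044, 0.155, 0],
    [0, 0.0017, -0.0044, 0.155, 0]
  ],
  "squeeze": 40
}}

```text
t: 19.62
position: [0.5897, -0.1294, 0.0087]
tool_rot: [[-0.719, 0.695, 0.002], [0.695, 0.719, -0.001], [-0.002, 0.001, -1.0]]
force: [-1.0, -0.2, 5.6]
finger_gap: 0.414
grip_force: 41.6
```

```bash
python3 - <<'E'
from h import *
s=manip.state();print(s['finger_gap'],s['grip_force'],s['position'])
for sl in[(30,-50),(30,50),(-30,50)]: print(sl,case(sl[0]/1e3,sl[1]/1e3,.02),rel(case(sl[0]/1e3,sl[1]/1e3,.02)))
E
```

```text
0.41427818586977233 41.64457976818085 [ 0.58970961 -0.12944423  0.00869507]
(30, -50) [0.61248339 0.20818292 0.02      ] [ 0.21816428  0.25867121 -0.01149295]
(30, 50) [0.51322877 0.22036985 0.02      ] [ 0.29801893  0.19847844 -0.01174894]
(-30, 50) [0.50591661 0.16081708 0.02      ] [ 0.2619032   0.15056546 -0.01172398]
```

{"method": "arm_command", "body": {
  "increments": [
    [0, 0, 0, -0.06, 0],
    [0, 0, 0, -0.12, 0],
    [0, 0, 0, -0.18, 0],
    [0, 0.02, 0.025, -0.22, 8],
    [0, 0.052, 0.062, -0.24, 18],
    [0, 0.085, 0.1, -0.24, 28],
    [0, 0.118, 0.14, -0.24, 38],
    [0, 0.15, 0.18, -0.24, 48],
    [0, 0.185, 0.22, -0.24, 53],
    [0, 0.218, 0.2587, -0.24, 53],
    [0, 0.218, 0.2587, -0.24, 53],
    [0, 0.218, 0.2587, -0.18, 53]
  ]
}}

```text
t: 21.12
position: [0.6157, 0.2095, 0.1918]
tool_rot: [[0.121, 0.993, 0.012], [0.993, -0.121, 0.002], [0.004, 0.012, -1.0]]
force: [1.9, 0.3, -2.6]
finger_gap: 0.412
grip_force: 40.9
```

```bash
python3 - <<'E'
from h import *
s=manip.state();print(s['finger_gap'],s['grip_force'],s['position'],np.round(s['tool_rot'],3),rel(case(.03,-.05,.0175)))
E
```

```text
0.41150064132809167 40.89333772659302 [0.61567581 0.20951969 0.19182259] [[ 0.121  0.993  0.012]
 [ 0.993 -0.121  0.002]
 [ 0.004  0.012 -1.   ]] [-0.00233571 -0.00501957  0.17426902]
```

{"method": "arm_command", "body": {
  "increments": [
    [0, 0, 0, 0.05, 0],
    [0, 0, 0, 0.1, 0],
    [0, 0, 0, 0.14, 0],
    [0, 0, 0, 0.16, 0],
    [0, 0, 0, 0.172, 0],
    [0, 0, 0, 0.172, 0],
    [0.6, 0, 0, 0.172, 0],
    [0.6, 0, 0, 0.172, 0],
    [0.6, 0, 0, 0.172, 0],
    [0.6, 0, 0, 0.12, 0],
    [0.6, 0, 0, 0.06, 0],
    [0.6, 0, 0, 0, 0]
  ]
}}

```text
t: 22.62
position: [0.6112, 0.2084, 0.1891]
tool_rot: [[0.122, 0.993, 0.0], [0.993, -0.122, 0.0], [0.0, 0.0, -1.0]]
force: [1.4, 0.3, 0.1]
finger_gap: 0.601
grip_force: 0.0
```

```bash
python3 - <<'E'
from h import *
save('wrist','w7',None,1);boxes('w7');save('top','top2');boxes('top2')
s=manip.state();print(s['t'],s['qpos'][5],s['position'],np.round(s['tool_rot'],3),rel((.5306,-.2666,.034)),rel((.6126,-.2659,.034)))
E
```

```text
box [0.6124 0.2053] size 34 23 heading 82
box [0.61   0.2032] size 30 23 heading 90
22.725 1.92342948751432 [0.61595259 0.20961171 0.19618437] [[ 0.122  0.992  0.014]
 [ 0.993 -0.122  0.003]
 [ 0.005  0.014 -1.   ]] [-0.48388859 -0.02893111  0.15931492] [-0.47320972  0.05236509  0.16048942]
```

View pics/w7.png

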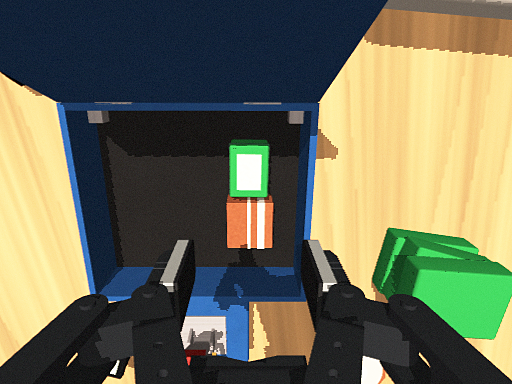

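Box A stands flat, label up, beside the slab. Next is the box near (.531,-.266).

{"method": "arm_command", "body": {
  "increments": [
    [0.6, 0, 0, -0.06, 0],
    [1, -0.05, -0.002, -0.09, -10],
    [1, -0.11, -0.004, -0.09, -20],
    [1, -0.17, -0.008, -0.09, -30],
    [1, -0.23, -0.012, -0.09, -40],
    [1, -0.29, -0.016, -0.09, -50],
    [1, -0.35, -0.02, -0.08, -60],
    [1, -0.4, -0.025, -0.05, -70],
    [1, -0.45, -0.029, 0, -80],
    [1, -0.484, -0.029, 0.02, -90],
    [1, -0.484, -0.029, 0.02, -90],
    [1, -0.484, -0.029, 0.02, -90]
  ]
}}

```text
t: 24.22
position: [0.5237, -0.268, 0.1674]
tool_rot: [[-0.992, 0.123, 0.0], [0.123, 0.992, 0.001], [-0.0, 0.001, -1.0]]
force: [0.6, 1.0, 0.3]
finger_gap: 1.002
grip_force: 0.0
```

```bash
python3 - <<'E'
from h import *
save('wrist','w8',None,1);boxes('w8');s=manip.state();print(s['t'],s['position'],np.round(s['tool_rot'],3),rel((.531,-.266,.01)))
E
```

```text
box [ 0.6121 -0.2665] size 34 22 heading 157
box [ 0.5309 -0.2648] size 33 21 heading 173
24.275 [ 0.52423021 -0.26779366  0.16802433] [[-0.993  0.122  0.001]
 [ 0.122  0.993 -0.   ]
 [-0.001  0.    -1.   ]] [-0.00632763  0.00260249  0.15803141]
```

{"method": "arm_command", "body": {
  "increments": [
    [1, -0.0064, 0.003, 0.05, 0],
    [1, -0.0064, 0.003, 0.1, 0],
    [1, -0.0064, 0.003, 0.14, 0],
    [1, -0.0064, 0.003, 0.158, 0],
    [1, -0.0064, 0.003, 0.158, 0],
    [0, -0.0064, 0.003, 0.158, 0],
    [0, -0.0064, 0.003, 0.158, 0],
    [0, -0.0064, 0.003, 0.158, 0],
    [0, -0.0064, 0.003, 0.158, 0],
    [0, -0.0064, 0.003, 0.158, 0],
    [0, -0.0064, 0.003, 0.158, 0]
  ]
}}

```text
t: 25.65
position: [0.5315, -0.2668, 0.0107]
tool_rot: [[-0.993, 0.122, 0.002], [0.122, 0.993, -0.001], [-0.003, -0.001, -1.0]]
force: [-0.8, 0.8, 6.5]
finger_gap: 0.412
grip_force: 42.0
```

```bash
python3 - <<'E'
from h import *
s=manip.state();print(s['finger_gap'],s['grip_force'],s['position'],rel(case(.03,.05,.018)))
E
```

```text
0.411504213610481 42.003191113471985 [ 0.53147449 -0.26678921  0.01066597] [ 0.07754117  0.48128542 -0.00789693]
```

{"method": "arm_command", "body": {
  "increments": [
    [0, 0, 0, -0.06, 0],
    [0, 0, 0, -0.12, 0],
    [0, 0, 0.02, -0.18, 8],
    [0, 0.005, 0.06, -0.24, 18],
    [0, 0.015, 0.12, -0.25, 28],
    [0, 0.025, 0.18, -0.25, 38],
    [0, 0.035, 0.24, -0.25, 48],
    [0, 0.045, 0.3, -0.25, 58],
    [0, 0.055, 0.36, -0.25, 68],
    [0, 0.065, 0.42, -0.25, 78],
    [0, 0.0775, 0.465, -0.25, 88],
    [0, 0.0775, 0.4813, -0.2, 90]
  ]
}}

```text
t: 27.15
position: [0.5146, 0.2246, 0.2125]
tool_rot: [[0.122, 0.992, 0.009], [0.993, -0.122, 0.003], [0.004, 0.008, -1.0]]
force: [1.1, 0.2, -1.4]
finger_gap: 0.413
grip_force: 41.2
```

{"method": "arm_command", "body": {
  "increments": [
    [0, 0, 0, 0, 0],
    [0, 0, 0, 0.05, 0],
    [0, 0, 0, 0.1, 0],
    [0, 0, 0, 0.15, 0],
    [0, 0, 0, 0.175, 0],
    [0, 0, 0, 0.192, 0],
    [0, 0, 0, 0.192, 0],
    [0.6, 0, 0, 0.192, 0],
    [0.6, 0, 0, 0.192, 0],
    [0.6, 0, 0, 0.192, 0],
    [0.6, 0, 0, 0.13, 0],
    [0.6, 0, 0, 0.06, 0]
  ]
}}

```text
t: 28.65
position: [0.5112, 0.2207, 0.1427]
tool_rot: [[0.122, 0.993, -0.002], [0.993, -0.122, -0.001], [-0.001, -0.002, -1.0]]
force: [1.4, 0.7, 0.0]
finger_gap: 0.599
grip_force: 0.0
```

```bash
python3 - <<'E'
from h import *
save('wrist','w9',None,1);boxes('w9');print(case(.03,.05,.04))
s=manip.state();print(s['t'],s['qpos'][5],s['position'],np.round(s['tool_rot'],3),rel((.612,-.2662,.034)))
E
```

```text
box [0.6149 0.2044] size 35 23 heading 82
box [0.5129 0.2188] size 35 23 heading 83
[0.51322877 0.22036985 0.04      ]
28.7 1.9865298927022421 [0.51617886 0.22229417 0.15238727] [[ 0.122  0.993  0.012]
 [ 0.993 -0.122  0.004]
 [ 0.005  0.011 -1.   ]] [-0.4737876   0.1532289   0.11777096]
```

{"method": "arm_command", "body": {
  "increments": [
    [0.6, 0, 0, -0.06, 0],
    [0.6, 0, 0, -0.12, 0],
    [1, -0.05, 0.01, -0.13, -10],
    [1, -0.11, 0.03, -0.13, -20],
    [1, -0.17, 0.05, -0.13, -30],
    [1, -0.23, 0.07, -0.13, -40],
    [1, -0.29, 0.09, -0.12, -50],
    [1, -0.35, 0.11, -0.1, -60],
    [1, -0.41, 0.135, -0.06, -70],
    [1, -0.471, 0.158, -0.03, -74],
    [1, -0.471, 0.158, -0.03, -74],
    [1, -0.471, 0.158, -0.03, -74]
  ]
}}

```text
t: 30.2
position: [0.6103, -0.2684, 0.1685]
tool_rot: [[-0.919, 0.394, -0.004], [0.394, 0.919, 0.002], [0.004, -0.0, -1.0]]
force: [0.5, 1.2, 0.3]
finger_gap: 0.999
grip_force: 0.0
```

```bash
python3 - <<'E'
from h import *
save('wrist','w10',None,1);boxes('w10');s=manip.state();print(s['t'],s['position'],np.round(s['tool_rot'],3),rel((.612,-.266,.01)))
E
```

```text
box [ 0.6113 -0.267 ] size 32 21 heading 157
30.25 [ 0.61074935 -0.26664485  0.17011861] [[-0.92   0.393 -0.002]
 [ 0.393  0.92   0.002]
 [ 0.003  0.001 -1.   ]] [-0.00131726  0.00097668  0.16011639]
```

View pics/w10.png

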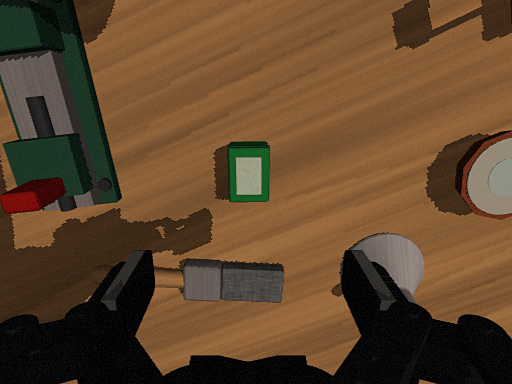

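Box B is centred and aligned, with brush and funnel clear.

{"method": "arm_command", "body": {
  "increments": [
    [1, -0.001, 0.0005, 0.05, 0],
    [1, -0.001, 0.0005, 0.1, 0],
    [1, -0.001, 0.0005, 0.14, 0],
    [1, -0.001, 0.0005, 0.159, 0],
    [1, -0.001, 0.0005, 0.159, 0],
    [0, -0.001, 0.0005, 0.159, 0],
    [0, -0.001, 0.0005, 0.159, 0],
    [0, -0.001, 0.0005, 0.159, 0],
    [0, -0.001, 0.0005, 0.159, 0],
    [0, -0.001, 0.0005, 0.159, 0],
    [0, -0.001, 0.0005, 0.159, 0]
  ]
}}

```text
t: 31.62
position: [0.6138, -0.2663, 0.0144]
tool_rot: [[-0.92, 0.391, 0.003], [0.391, 0.92, -0.001], [-0.003, -0.0, -1.0]]
force: [-0.3, 0.6, 5.5]
finger_gap: 0.407
grip_force: 42.1
```

```bash
python3 - <<'E'
from h import *
s=manip.state();print(s['finger_gap'],s['grip_force'],s['position'],rel(case(-.031,.05,.018)))
E
```

```text
0.40682924764235734 42.13405430316925 [ 0.61377131 -0.26627199  0.01439122] [ 0.26591131  0.35000344 -0.00435717]
```

{"method": "arm_command", "body": {
  "increments": [
    [0, 0, 0, -0.06, 0],
    [0, 0, 0, -0.12, 0],
    [0, 0.01, 0.015, -0.18, 8],
    [0, 0.03, 0.04, -0.24, 16],
    [0, 0.065, 0.085, -0.25, 24],
    [0, 0.1, 0.13, -0.25, 32],
    [0, 0.135, 0.175, -0.25, 40],
    [0, 0.17, 0.22, -0.25, 50],
    [0, 0.205, 0.265, -0.25, 60],
    [0, 0.24, 0.31, -0.25, 70],
    [0, 0.266, 0.34, -0.25, 74],
    [0, 0.266, 0.35, -0.2, 74]
  ]
}}

```text
t: 33.12
position: [0.5067, 0.1635, 0.2161]
tool_rot: [[0.119, 0.993, 0.009], [0.993, -0.119, 0.002], [0.003, 0.009, -1.0]]
force: [2.1, -1.0, -1.2]
finger_gap: 0.41
grip_force: 41.4
```

{"method": "arm_command", "body": {
  "increments": [
    [0, 0, 0, 0, 0],
    [0, 0, 0, 0.05, 0],
    [0, 0, 0, 0.1, 0],
    [0, 0, 0, 0.15, 0],
    [0, 0, 0, 0.175, 0],
    [0, 0, 0, 0.191, 0],
    [0, 0, 0, 0.191, 0],
    [0.6, 0, 0, 0.191, 0],
    [0.6, 0, 0, 0.191, 0],
    [0.6, 0, 0, 0.191, 0],
    [0.6, 0, 0, 0.13, 0],
    [0.6, 0, 0, 0.06, 0]
  ]
}}

```text
t: 34.62
position: [0.5035, 0.1602, 0.1463]
tool_rot: [[0.122, 0.993, -0.002], [0.993, -0.122, -0.0], [-0.001, -0.002, -1.0]]
force: [2.0, -0.1, -0.2]
finger_gap: 0.601
grip_force: 0.0
```

{"method": "arm_command", "body": {
  "increments": [
    [0, -0.03, 0, -0.06, 0],
    [0, -0.05, 0, -0.11, 0],
    [0, -0.05, 0, -0.11, 0],
    [0, -0.05, 0, -0.11, 0]
  ]
}}

```text
t: 35.12
position: [0.4984, 0.1108, 0.2552]
tool_rot: [[0.122, 0.993, 0.0], [0.993, -0.122, 0.0], [0.0, 0.0, -1.0]]
force: [0.7, 0.6, -0.6]
finger_gap: -0.0
grip_force: 0.0
```

```bash
python3 - <<'E'
from h import *
save('wrist','w11');boxes('w11')
s=manip.state();print(s['t'],s['qpos'],s['position'],np.round(s['tool_rot'],3))
E
```

```text
box [0.5067 0.1613] size 34 22 heading 83
box [0.6145 0.2075] size 34 22 heading 82
box [0.5137 0.2219] size 34 22 heading 83
35.175 [ 9.47616574e-02  2.40400415e-01 -5.03256114e-02  1.28192437e+00
  2.04202800e-04  1.78754982e+00] [0.49775606 0.11095889 0.25419258] [[ 0.122  0.993 -0.002]
 [ 0.993 -0.122  0.   ]
 [-0.    -0.002 -1.   ]]
```

View pics/w11.png

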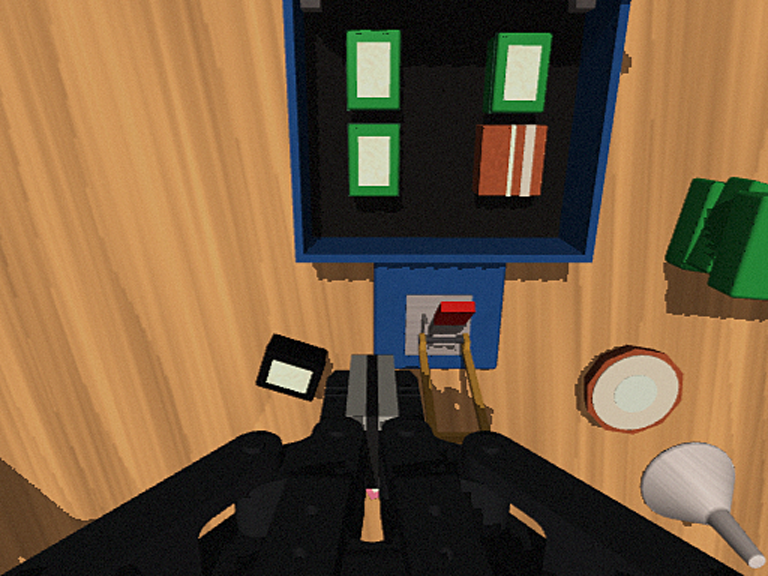

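All three boxes and the slab are inside, flat with labels up. Next is the lid.

```bash
python3 - <<'E'
from h import *
p=pt('top0',120+45/3.07,145+110/3.07,.243)
a=np.radians(83);d=p[:2]-case(0,0,0)[:2];print('edge case x',d@[np.cos(a),np.sin(a)],d@[-np.sin(a),np.cos(a)])
for c in[(.0,.06,.33),(.20,.06,.33),(.2,.06,.2),(0,.06,.2)]: print(c,case(*c),np.round(rel(case(*c)),4))
E
```

```text
edge case x 0.16065834941985874 0.005928138969532568
(0.0, 0.06, 0.33) [0.49964723 0.19181216 0.33      ] [ 0.0805 -0.0081 -0.0758]
(0.2, 0.06, 0.33) [0.5240211  0.39032139 0.33      ] [ 0.2805 -0.0081 -0.0758]
(0.2, 0.06, 0.2) [0.5240211  0.39032139 0.2       ] [ 0.2805 -0.0078  0.0542]
(0, 0.06, 0.2) [0.49964723 0.19181216 0.2       ] [ 0.0805 -0.0079  0.0542]
```

{"method": "arm_command", "body": {
  "increments": [
    [0, 0, -0.004, -0.06, 0],
    [0, 0.01, -0.008, -0.09, 0],
    [0, 0.06, -0.008, -0.09, 0],
    [0, 0.11, -0.008, -0.09, 0],
    [0, 0.16, -0.008, -0.09, 0],
    [0, 0.21, -0.008, -0.09, 0],
    [0, 0.26, -0.008, -0.09, 0],
    [0, 0.292, -0.008, -0.09, 0],
    [0, 0.292, -0.008, -0.09, 0],
    [0, 0.292, -0.008, -0.05, 0],
    [0, 0.292, -0.008, 0, 0],
    [0, 0.292, -0.008, 0, 0]
  ]
}}

```text
t: 36.67
position: [0.5206, 0.3975, 0.2474]
tool_rot: [[0.122, 0.992, -0.016], [0.992, -0.122, -0.01], [-0.012, -0.014, -1.0]]
force: [1.0, 0.0, 0.4]
finger_gap: 0.002
grip_force: 0.0
```

{"method": "arm_command", "body": {
  "increments": [
    [0, 0, 0, 0.025, 0],
    [0, 0, 0, 0.047, 0],
    [0, 0, 0, 0.047, 0],
    [0, -0.02, 0, 0.047, 0],
    [0, -0.03, 0, 0.047, 0],
    [0, -0.04, 0, 0.047, 0],
    [0, -0.05, 0, 0.047, 0],
    [0, -0.06, 0, 0.047, 0],
    [0, -0.07, 0, 0.047, 0]
  ]
}}

```text
t: 37.8
position: [0.5174, 0.3314, 0.2082]
tool_rot: [[0.122, 0.993, -0.0], [0.993, -0.122, -0.0], [-0.0, -0.0, -1.0]]
force: [0.2, 0.9, 0.8]
finger_gap: -0.0
grip_force: 0.7
```

{"method": "arm_command", "body": {
  "increments": [
    [0, -0.015, 0, 0, 0],
    [0, -0.03, 0, 0, 0],
    [0, -0.045, 0, 0, 0],
    [0, -0.06, 0, 0, 0],
    [0, -0.07, 0, 0, 0]
  ]
}}

```text
t: 38.42
position: [0.5083, 0.2612, 0.2074]
tool_rot: [[0.123, 0.992, -0.002], [0.992, -0.123, -0.001], [-0.001, -0.002, -1.0]]
force: [-0.4, 0.9, -1.1]
finger_gap: 0.005
grip_force: 0.4
```

{"method": "arm_command", "body": {
  "increments": [
    [0, -0.015, 0, 0, 0],
    [0, -0.03, 0, 0, 0],
    [0, -0.045, 0, 0, 0],
    [0, -0.05, 0, 0, 0],
    [0, -0.05, 0, -0.02, 0],
    [0, -0.05, 0, -0.06, 0],
    [0, -0.05, 0, -0.06, 0],
    [0, -0.05, 0, -0.06, 0],
    [0, -0.05, 0, -0.06, 0],
    [0, -0.05, 0, -0.06, 0],
    [0, -0.05, 0, -0.06, 0],
    [0, -0.05, 0, -0.06, 0]
  ]
}}

```text
t: 39.92
position: [0.5029, 0.213, 0.2681]
tool_rot: [[0.122, 0.993, -0.0], [0.993, -0.122, -0.0], [-0.0, -0.0, -1.0]]
force: [0.3, 0.7, 0.5]
finger_gap: -0.001
grip_force: 0.0
```

{"method": "arm_command", "body": {
  "increments": [
    [0, -0.06, -0.02, -0.06, 0],
    [0, -0.12, -0.04, -0.06, 0],
    [0, -0.17, -0.06, -0.06, 0],
    [0, -0.2, -0.06, -0.06, 0],
    [0, -0.2, -0.06, -0.06, 0],
    [0, -0.2, -0.06, -0.06, 0],
    [0, -0.2, -0.06, -0.06, 0]
  ]
}}

```text
t: 40.8
position: [0.4193, 0.0227, 0.3281]
tool_rot: [[0.12, 0.993, -0.0], [0.993, -0.12, 0.0], [0.0, -0.0, -1.0]]
force: [0.4, 0.1, -0.7]
finger_gap: 0.001
grip_force: 0.0
```

```bash
python3 - <<'E'
from h import *
save('wrist','w12')
s=manip.state();print(s['t'],s['position'],s['force'],np.round(s['tool_rot'],3))
E
```

```text
40.85 [0.41934682 0.02274004 0.32811142] [-0.04734729 -0.28393486 -0.9751099 ] [[ 0.12   0.993 -0.   ]
 [ 0.993 -0.12   0.   ]
 [ 0.    -0.    -1.   ]]
```

View pics/w12.png

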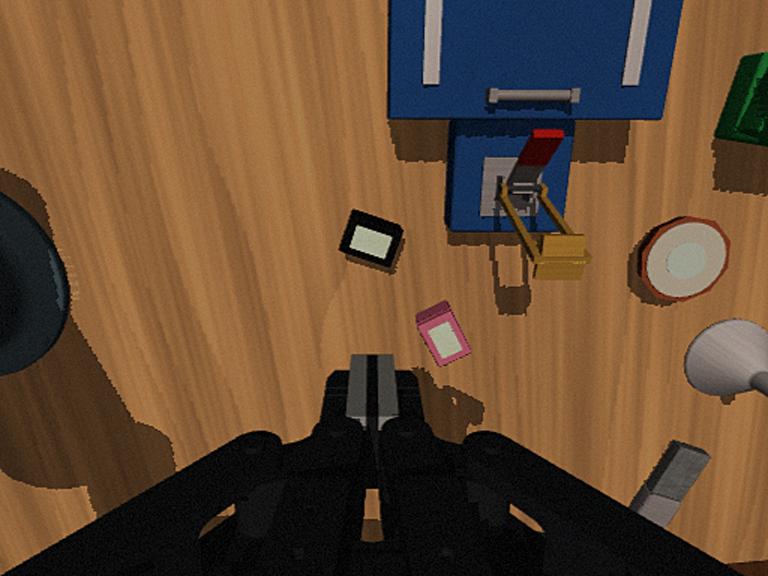

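The lid is shut, with the keeper at (534,96). The lever end is at (548,133), and the claw plate and tab are at (562,255), thrown back. I've now used all 14 views, so the rest goes by numbers.

```bash
cat >> h.py <<'E'
def latch(L,C=1.75):
    f=lambda a,r:np.array([r*np.cos(a),r*np.sin(a)])
    p=np.array([-.150,.060]); el=np.radians(50)+L
    h=p+f(el+np.radians(25),.018); A=L+C
    up=f(A+np.pi/2,1)
    return dict(tip=p+f(el,.074),end=p+f(el,.078),h=h,tooth=h+f(A,.094),tab=h+f(A,.094)+.021*up,plate=h+f(A,.094)+.009*up)
E
python3 - <<'E'
from h import *
c3=lambda q,y=0:case(q[0],y,q[1])
print('keeper',proj('w12',case(-.078,0,.08))*1.5,proj('w12',case(-.078,.03,.08))*1.5,proj('w12',case(-.078,-.03,.08))*1.5)
for L in(.05,.15,.25,.35,.5):
    d=latch(L);print(L,*[(k,np.round(proj('w12',c3(d[k]))*1.5),np.round(d[k],3)) for k in('end','tooth','plate','tab')])
print([np.round(rel(case(*c)),4) for c in[(-.25,0,.2),(-.25,0,.14)]])
E
```

```text
keeper [532.47812162  92.5885136 ] [492.14627521  92.5606231 ] [572.80983797  92.616404  ]
0.05 ('end', array([548., 129.]), array([-0.103,  0.122])) ('tooth', array([562., 238.]), array([-0.168,  0.169])) ('plate', array([559., 251.]), array([-0.176,  0.167])) ('tab', array([555., 267.]), array([-0.188,  0.164]))
0.15 ('end', array([549., 139.]), array([-0.109,  0.127])) ('tooth', array([558., 254.]), array([-0.178,  0.167])) ('plate', array([555., 265.]), array([-0.187,  0.164])) ('tab', array([551., 280.]), array([-0.198,  0.16 ]))
0.25 ('end', array([550., 150.]), array([-0.116,  0.13 ])) ('tooth', array([555., 268.]), array([-0.189,  0.163])) ('plate', array([551., 278.]), array([-0.197,  0.16 ])) ('tab', array([547., 291.]), array([-0.208,  0.155]))
0.35 ('end', array([550., 161.]), array([-0.123,  0.133])) ('tooth', array([550., 280.]), array([-0.199,  0.159])) ('plate', array([547., 289.]), array([-0.207,  0.155])) ('tab', array([542., 300.]), array([-0.217,  0.148]))
0.5 ('end', array([550., 179.]), array([-0.135,  0.136])) ('tooth', array([544., 296.]), array([-0.213,  0.151])) ('plate', array([540., 303.]), array([-0.22 ,  0.145])) ('tab', array([535., 311.]), array([-0.23 ,  0.137]))
[array([-0.0727,  0.119 ,  0.1281]), array([-0.0727,  0.119 ,  0.1881])]
```

{"method": "arm_command", "body": {
  "increments": [
    [0, -0.03, 0.06, 0, 0],
    [0, -0.06, 0.119, 0, 0],
    [0, -0.06, 0.119, 0.04, 0],
    [0, -0.06, 0.119, 0.09, 0],
    [0, -0.06, 0.119, 0.14, 0],
    [0, -0.06, 0.119, 0.183, 0],
    [0, -0.06, 0.119, 0.183, 0],
    [0, -0.06, 0.119, 0.183, 0]
  ]
}}

```text
t: 41.85
position: [0.531, -0.0519, 0.1468]
tool_rot: [[0.121, 0.993, 0.002], [0.993, -0.121, -0.0], [-0.0, 0.002, -1.0]]
force: [0.5, -0.5, 0.3]
finger_gap: -0.003
grip_force: 0.0
```

{"method": "arm_command", "body": {
  "increments": [
    [0, 0.015, 0, 0, 0],
    [0, 0.025, 0, 0, 0],
    [0, 0.035, 0, 0, 0],
    [0, 0.045, 0, 0, 0],
    [0, 0.055, 0, 0, 0],
    [0, 0.065, 0, 0, 0],
    [0, 0.075, 0, 0, 0],
    [0, 0.085, 0, 0, 0],
    [0, 0.09, 0, 0, 0],
    [0, 0.09, 0, 0, 0]
  ]
}}

```text
t: 43.1
position: [0.5409, 0.0374, 0.1453]
tool_rot: [[0.121, 0.993, -0.0], [0.993, -0.121, -0.0], [-0.0, 0.0, -1.0]]
force: [0.5, -0.7, 0.2]
finger_gap: -0.001
grip_force: 0.0
```

```bash
python3 - <<'E'
from h import *
s=manip.state();print(s['t'],s['position'],s['force'],-rel(case(0,0,0)))
E
```

```text
43.1 [0.54085015 0.03739521 0.14526821] [ 0.49946992 -0.70591778  0.24238094] [-0.14824796 -0.00034828 -0.14526462]
```

{"method": "arm_command", "body": {
  "increments": [
    [0, -0.03, 0, 0, 0],
    [0, -0.06, 0, -0.05, 0],
    [0, -0.07, 0, -0.11, 0],
    [0, -0.07, 0, -0.16, 0],
    [0, -0.07, 0, -0.16, 0],
    [0, -0.07, 0, -0.16, 0],
    [0, -0.07, 0, -0.16, 0],
    [0, -0.07, 0, -0.16, 0],
    [0, -0.07, 0, -0.16, 0],
    [0, -0.07, 0, -0.16, 0],
    [0, -0.07, 0, -0.16, 0]
  ]
}}

```text
t: 44.48
position: [0.5323, -0.0324, 0.3053]
tool_rot: [[0.122, 0.993, 0.0], [0.993, -0.122, 0.0], [0.0, 0.0, -1.0]]
force: [-0.4, 0.0, -0.8]
finger_gap: 0.003
grip_force: 0.0
```

```bash
cat >> h.py <<'E'
def masks(name):
    d=np.load(f'pics/{name}.npz')['im'];h=cv2.cvtColor(d,cv2.COLOR_RGB2HSV)
    # restrict to latch neighbourhood
    q=np.array([proj(name,case(x,y,z)) for x in(-.26,-.02) for y in(-.035,.035) for z in(.05,.18)])
    lo,hi=np.maximum(q.min(0),0).astype(int),q.max(0).astype(int)
    roi=np.zeros(h.shape[:2],np.uint8);roi[lo[1]:hi[1],lo[0]:hi[0]]=255
    return {'brass':cv2.inRange(h,(20,110,60),(32,255,255))&roi,'red':(cv2.inRange(h,(0,190,60),(4,255,255))|cv2.inRange(h,(176,190,60),(179,255,255)))&roi}
def rows(m,step=2):
    for v in range(0,m.shape[0],step):
        u=np.flatnonzero(m[v])
        if len(u)>2: print(v,u.min(),u.max(),len(u))
E
python3 - <<'E'
from h import *
save('wrist','w13')
s=manip.state();print(s['t'],s['position'],s['force'])
m=masks('w13')
for k in m: print(k,m[k].sum()//255);rows(m[k],4)
c3=lambda q,y=0:case(q[0],y,q[1])
for A in (0.,.2,.6,1.2,1.8):
    d=latch(.07,A-.07);print(A,*[(k,np.round(proj('w13',c3(d[k])))) for k in('h','end','tooth','plate','tab')])
E
```

```text
44.525 [ 0.53229345 -0.03241403  0.30528464] [-0.31350347 -0.00791993  0.74797392]
brass 39
84 232 263 5
88 233 262 4
red 144
40 237 259 23
44 237 258 22
0.0 ('h', array([248.,  88.])) ('end', array([248.,  41.])) ('tooth', array([248., -11.])) ('plate', array([248., -13.])) ('tab', array([248., -17.]))
0.2 ('h', array([248.,  88.])) ('end', array([248.,  41.])) ('tooth', array([248., -14.])) ('plate', array([248., -14.])) ('tab', array([248., -15.]))
0.6 ('h', array([248.,  88.])) ('end', array([248.,  41.])) ('tooth', array([248.,  -5.])) ('plate', array([248.,  -0.])) ('tab', array([248.,   6.]))
1.2 ('h', array([248.,  88.])) ('end', array([248.,  41.])) ('tooth', array([249.,  46.])) ('plate', array([249.,  57.])) ('tab', array([249.,  72.]))
1.8 ('h', array([248.,  88.])) ('end', array([248.,  41.])) ('tooth', array([249., 118.])) ('plate', array([249., 128.])) ('tab', array([249., 141.]))
```

{"method": "arm_command", "body": {
  "increments": [
    [0, -0.05, 0, -0.03, 0],
    [0, -0.08, 0, -0.05, 0],
    [0, -0.08, 0, -0.05, 0],
    [0, -0.08, 0, -0.05, 0]
  ]
}}

```text
t: 45.02
position: [0.5225, -0.1114, 0.3548]
tool_rot: [[0.122, 0.993, -0.0], [0.993, -0.122, 0.001], [0.001, -0.0, -1.0]]
force: [0.4, 0.2, -0.2]
finger_gap: -0.003
grip_force: 0.0
```

```bash
python3 - <<'E'
from h import *
save('wrist','w14')
s=manip.state();print(s['t'],s['position'],s['force'])
m=masks('w14')
for k in m: print(k,m[k].sum()//255);rows(m[k],3)
c3=lambda q,y=0:case(q[0],y,q[1])
print('keeper',proj('w14',case(-.078,0,.08)))
for A in (-.05,0.,.05,.1,.2):
    d=latch(.07,A-.07);print(A,*[(k,np.round(proj('w14',c3(d[k])),1)) for k in('h','end','tooth','plate','tab')])
E
```

```text
45.075 [ 0.52234543 -0.11102791  0.35455394] [-1.02073317  0.40576374 -0.51565595]
brass 39
9 232 264 9
12 233 264 9
red 0
keeper [248.35136179 -56.67611927]
-0.05 ('h', array([248.4,  14.7])) ('end', array([248.4, -42.3])) ('tooth', array([248.3, -82. ])) ('plate', array([248.3, -86.5])) ('tab', array([248.4, -92.9]))
0.0 ('h', array([248.4,  14.7])) ('end', array([248.4, -42.3])) ('tooth', array([248.3, -84.2])) ('plate', array([248.4, -88.3])) ('tab', array([248.4, -94.1]))
0.05 ('h', array([248.4,  14.7])) ('end', array([248.4, -42.3])) ('tooth', array([248.3, -86.2])) ('plate', array([248.4, -89.8])) ('tab', array([248.4, -95. ]))
0.1 ('h', array([248.4,  14.7])) ('end', array([248.4, -42.3])) ('tooth', array([248.4, -87.9])) ('plate', array([248.4, -91.1])) ('tab', array([248.4, -95.7]))
0.2 ('h', array([248.4,  14.7])) ('end', array([248.4, -42.3])) ('tooth', array([248.4, -90.7])) ('plate', array([248.4, -92.9])) ('tab', array([248.4, -96. ]))
```

{"method": "arm_command", "body": {
  "increments": [
    [0, 0.05, 0, 0, 0],
    [0, 0.1, 0, 0, 0],
    [0, 0.15, 0, 0, 0],
    [0, 0.21, 0, 0, 0],
    [0, 0.21, 0, 0, 0],
    [0, 0.21, 0, 0, 0]
  ]
}}

```text
t: 45.82
position: [0.5476, 0.0972, 0.3546]
tool_rot: [[0.12, 0.993, -0.001], [0.993, -0.12, -0.001], [-0.001, -0.001, -1.0]]
force: [0.3, 0.3, 0.1]
finger_gap: 0.003
grip_force: 0.0
```

```bash
python3 - <<'E'
from h import *
save('wrist','w15')
s=manip.state();print(s['t'],s['position'],s['force'])
m=masks('w15')
for k in m: print(k,m[k].sum()//255);rows(m[k],2)
c3=lambda q,y=0:case(q[0],y,q[1])
print('keeper',proj('w15',case(-.078,0,.08)))
for A in (-.05,0.,.05,.1,.2):
    d=latch(.07,A-.07);print(A,*[(k,np.round(proj('w15',c3(d[k])),1)) for k in('h','end','tooth','plate','tab')])
E
```

```text
45.875 [0.54771616 0.09638207 0.35487893] [ 0.56188684 -0.72756755  0.21181617]
brass 36
188 236 261 5
190 235 261 6
red 89
166 241 256 16
168 241 256 16
170 243 249 7
keeper [249.07128675 137.4340265 ]
-0.05 ('h', array([249. , 187.8])) ('end', array([249.1, 165.8])) ('tooth', array([249.1, 116.7])) ('plate', array([249.1, 117.1])) ('tab', array([249.1, 117.7]))
0.0 ('h', array([249. , 187.8])) ('end', array([249.1, 165.8])) ('tooth', array([249.1, 117. ])) ('plate', array([249.1, 117.8])) ('tab', array([249.2, 119. ]))
0.05 ('h', array([249. , 187.8])) ('end', array([249.1, 165.8])) ('tooth', array([249.1, 117.5])) ('plate', array([249.1, 118.7])) ('tab', array([249.2, 120.4]))
0.1 ('h', array([249. , 187.8])) ('end', array([249.1, 165.8])) ('tooth', array([249.1, 118.2])) ('plate', array([249.1, 119.8])) ('tab', array([249.2, 122.1]))
0.2 ('h', array([249. , 187.8])) ('end', array([249.1, 165.8])) ('tooth', array([249.1, 120.3])) ('plate', array([249.2, 122.7])) ('tab', array([249.2, 126.1]))
```

```bash
python3 - <<'E'
from h import *
im=np.load('pics/w15.npz')['im'];h=cv2.cvtColor(im,cv2.COLOR_RGB2HSV)
for u in(249,236,262): print(u,[(v,*map(int,h[v,u])) for v in range(104,196,3)])
E
```

```text
249 [(104, 107, 202, 87), (107, 108, 205, 87), (110, 109, 190, 90), (113, 15, 38, 53), (116, 18, 191, 159), (119, 16, 191, 64), (122, 17, 188, 72), (125, 17, 186, 156), (128, 18, 180, 153), (131, 17, 195, 169), (134, 110, 190, 43), (137, 10, 43, 130), (140, 8, 44, 109), (143, 107, 234, 37), (146, 108, 200, 92), (149, 107, 167, 84), (152, 105, 225, 42), (155, 112, 127, 38), (158, 108, 198, 90), (161, 108, 193, 90), (164, 109, 181, 96), (167, 1, 222, 160), (170, 179, 230, 60), (173, 178, 255, 50), (176, 2, 250, 50), (179, 1, 223, 55), (182, 15, 23, 44), (185, 8, 30, 34), (188, 13, 32, 56), (191, 5, 33, 86), (194, 11, 38, 54)]
236 [(104, 108, 183, 92), (107, 109, 184, 90), (110, 107, 192, 89), (113, 17, 177, 78), (116, 18, 196, 160), (119, 18, 193, 160), (122, 18, 188, 167), (125, 18, 186, 159), (128, 18, 189, 162), (131, 18, 197, 155), (134, 17, 185, 165), (137, 18, 202, 154), (140, 19, 193, 156), (143, 18, 191, 163), (146, 18, 189, 162), (149, 19, 183, 164), (152, 18, 189, 163), (155, 18, 192, 159), (158, 18, 191, 163), (161, 18, 197, 158), (164, 19, 199, 159), (167, 18, 192, 159), (170, 18, 192, 154), (173, 18, 196, 159), (176, 18, 202, 153), (179, 18, 199, 155), (182, 19, 191, 155), (185, 17, 192, 155), (188, 22, 193, 168), (191, 18, 196, 147), (194, 170, 7, 106)]
262 [(104, 108, 172, 95), (107, 108, 178, 93), (110, 107, 181, 90), (113, 15, 57, 63), (116, 18, 195, 161), (119, 18, 188, 156), (122, 18, 190, 158), (125, 17, 195, 166), (128, 19, 196, 160), (131, 18, 198, 162), (134, 18, 200, 166), (137, 19, 205, 157), (140, 18, 192, 163), (143, 18, 194, 171), (146, 19, 204, 166), (149, 18, 200, 168), (152, 18, 198, 170), (155, 18, 198, 174), (158, 18, 196, 169), (161, 18, 200, 167), (164, 18, 188, 130), (167, 18, 182, 132), (170, 18, 178, 146), (173, 19, 187, 139), (176, 18, 162, 126), (179, 17, 166, 120), (182, 18, 163, 117), (185, 17, 178, 112), (188, 19, 142, 97), (191, 16, 105, 80), (194, 174, 25, 52)]
```

Brass plate occupies rows 115–131, beyond the steel keeper at rows 137–140, so the tooth has dropped behind the bar. Lever path next.

```bash
python3 - <<'E'
from h import *
o=-rel(case(0,0,0));print('tool in case frame',o[0],-o[1],-o[2])
r=.062
for L in(.07,.3,.6,.9,1.2,1.5,1.7,1.9,2.1,2.25,2.313):
    e=np.radians(50)+L;P=np.array([-.15,.06])+r*np.array([np.cos(e),np.sin(e)])+.003*np.array([np.sin(e),-np.cos(e)])
    b=np.clip((2.2-L)/2,0,1)
    print(L,'TCP case x,z',np.round([P[0]+.011*min(1,b*1.6),P[1]-.012*b],4))
E
```

```text
tool in case frame -0.08903607000707252 0.0009848420662351282 0.35483420368169
0.07 TCP case x,z [-0.1001  0.0964]
0.3 TCP case x,z [-0.1122  0.1046]
0.6 TCP case x,z [-0.1299  0.1118]
0.9 TCP case x,z [-0.1485  0.1135]
1.2 TCP case x,z [-0.1684  0.1098]
1.5 TCP case x,z [-0.1863  0.1011]
1.7 TCP case x,z [-0.1962  0.0929]
1.9 TCP case x,z [-0.2041  0.0834]
2.1 TCP case x,z [-0.2097  0.0728]
2.25 TCP case x,z [-0.2119  0.0642]
2.313 TCP case x,z [-0.2121  0.0603]
```

{"method": "arm_command", "body": {
  "increments": [
    [0, 0.02, 0, 0, 0],
    [0, 0.02, 0, 0, 0],
    [0, 0.02, 0, 0, 0]
  ]
}}

```text
t: 46.25
position: [0.5506, 0.1161, 0.3553]
tool_rot: [[0.122, 0.992, 0.0], [0.992, -0.122, -0.0], [-0.0, 0.0, -1.0]]
force: [0.3, -0.7, -0.5]
finger_gap: -0.001
grip_force: 0.0
```

```bash
python3 - <<'E'
from h import *
o=-rel(case(0,0,0));print('tool in case frame',o[0],-o[1],-o[2])
E
```

```text
tool in case frame -0.06901342864138307 0.00012972571027669013 0.3552897429375266
```

{"method": "arm_command", "body": {
  "increments": [
    [0, -0.009, 0, 0.05, 0],
    [0, -0.009, 0, 0.11, 0],
    [0, -0.009, 0, 0.17, 0],
    [0, -0.009, 0, 0.22, 0],
    [0, -0.009, 0, 0.246, 0],
    [0, -0.009, 0, 0.246, 0],
    [0, -0.02, 0, 0.248, 0],
    [0, -0.031, 0, 0.25, 0],
    [0, -0.043, 0, 0.2505, 0],
    [0, -0.043, 0, 0.2505, 0]
  ]
}}

```text
t: 47.5
position: [0.5456, 0.0723, 0.1054]
tool_rot: [[0.124, 0.992, 0.001], [0.992, -0.124, -0.001], [-0.001, 0.001, -1.0]]
force: [0.4, 1.1, 0.9]
finger_gap: 0.003
grip_force: 0.0
```

```bash
python3 - <<'E'
from h import *
o=-rel(case(0,0,0));print('tool in case frame',o[0],-o[1],-o[2],manip.state()['force'])
E
```

```text
tool in case frame -0.11316685810588958 -0.0004989511508660001 0.10527449046325658 [0.35801002 1.05058172 0.86052683]
```

{"method": "arm_command", "body": {
  "increments": [
    [0, -0.009, 0, -0.004, 0],
    [0, -0.018, 0, -0.0075, 0],
    [0, -0.027, 0, -0.0085, 0],
    [0, -0.0365, 0, -0.009, 0],
    [0, -0.046, 0, -0.008, 0],
    [0, -0.056, 0, -0.0055, 0],
    [0, -0.0655, 0, -0.001, 0],
    [0, -0.074, 0, 0.0034, 0],
    [0, -0.074, 0, 0.0034, 0]
  ]
}}

```text
t: 48.62
position: [0.536, -0.0007, 0.1009]
tool_rot: [[0.123, 0.992, -0.001], [0.992, -0.123, -0.001], [-0.001, -0.001, -1.0]]
force: [0.2, -0.2, 0.5]
finger_gap: -0.001
grip_force: 0.0
```

{"method": "arm_command", "body": {
  "increments": [
    [0, -0.005, 0, 0.004, 0],
    [0, -0.01, 0, 0.008, 0],
    [0, -0.014, 0, 0.013, 0],
    [0, -0.018, 0, 0.018, 0],
    [0, -0.021, 0, 0.023, 0],
    [0, -0.0235, 0, 0.028, 0],
    [0, -0.0235, 0, 0.028, 0]
  ]
}}

```text
t: 49.5
position: [0.5329, -0.0235, 0.0727]
tool_rot: [[0.122, 0.992, -0.001], [0.992, -0.122, -0.001], [-0.001, -0.001, -1.0]]
force: [0.8, 0.1, 0.0]
finger_gap: -0.002
grip_force: 0.0
```

```bash
python3 - <<'E'
from h import *
o=-rel(case(0,0,0));print('tool in case frame',o[0],-o[1],-o[2],manip.state()['force'])
E
```

```text
tool in case frame -0.209667027840831 0.0007659377559485846 0.07257915767812508 [0.75389278 0.11453493 0.04980979]
```

{"method": "arm_command", "body": {
  "increments": [
    [0, -0.001, 0, 0.004, 0],
    [0, -0.002, 0, 0.008, 0],
    [0, -0.002, 0, 0.012, 0],
    [0, -0.002, 0, 0.014, 0],
    [0, -0.002, 0, 0.014, 0]
  ]
}}

```text
t: 50.12
position: [0.5334, -0.0252, 0.0605]
tool_rot: [[0.122, 0.993, 0.001], [0.993, -0.122, -0.001], [-0.001, 0.001, -1.0]]
force: [-3.2, -0.7, 9.5]
finger_gap: -0.002
grip_force: 4.7
```

```bash
python3 - <<'E'
from h import *
o=-rel(case(0,0,0));s=manip.state();print(o[0],-o[1],-o[2],s['force'])
E
```

```text
-0.21134841420418335 1.974456392760104e-05 0.0603174675422933 [-3.24769827 -0.66719171  9.49279462]
```

{"method": "arm_command", "body": {
  "increments": [
    [0, 0, 0, 0.0015, 0],
    [0, 0, 0, 0.003, 0],
    [0, 0, 0, 0.003, 0]
  ]
}}

```text
t: 50.5
position: [0.5336, -0.0253, 0.06]
tool_rot: [[0.122, 0.993, 0.002], [0.993, -0.122, -0.001], [-0.001, 0.002, -1.0]]
force: [-10.4, 0.8, 27.0]
finger_gap: 0.002
grip_force: 14.1
```

{"method": "arm_command", "body": {
  "increments": [
    [0, 0, 0, -0.03, 0],
    [0, 0, 0, -0.09, 0],
    [0, 0, 0, -0.15, 0],
    [0, 0.05, 0, -0.21, 0],
    [0, 0.1, 0, -0.26, 0],
    [0, 0.12, 0, -0.29, 0],
    [0, 0.12, 0, -0.29, 0],
    [0, 0.12, 0, -0.29, 0]
  ]
}}

```text
t: 51.5
position: [0.5478, 0.094, 0.3456]
tool_rot: [[0.122, 0.993, -0.001], [0.993, -0.122, -0.0], [-0.001, -0.001, -1.0]]
force: [-0.3, 0.6, 0.3]
finger_gap: 0.002
grip_force: 0.0
```

```bash
python3 - <<'E'
from h import *
save('wrist','w16');h=cv2.cvtColor(np.load('pics/w16.npz')['im'],cv2.COLOR_RGB2HSV)
br=cv2.inRange(h,(15,120,90),(24,215,200));rd=cv2.inRange(h,(0,190,60),(4,255,255))|cv2.inRange(h,(176,190,60),(179,255,255))
c3=lambda q,y=0:case(q[0],y,q[1])
print('keeper',proj('w16',case(-.078,0,.08)))
for L,A in((1.9,.05),(2.1,0.),(2.313,0.02)):
    d=latch(L,A-L);print(L,*[(k,np.round(proj('w16',c3(d[k])),1)) for k in('h','end','tooth','plate')])
u0=int(proj('w16',case(-.2,0,.06))[0]);print(u0)
for u in(u0,u0+12):print([(v,*map(int,h[v,u])) for v in range(95,300,4)])
rr=np.argwhere(rd[:,u0-20:u0+20]);print(rr.min(0),rr.max(0),len(rr))
E
```

```text
keeper [248.43929021 136.16772647]
1.9 ('h', array([248.4, 197.9])) ('end', array([248.4, 243.1])) ('tooth', array([248.4, 131. ])) ('plate', array([248.4, 132.4]))
2.1 ('h', array([248.4, 196.7])) ('end', array([248.4, 240.6])) ('tooth', array([248.4, 129.5])) ('plate', array([248.4, 130.5]))
2.313 ('h', array([248.4, 194.9])) ('end', array([248.4, 236. ])) ('tooth', array([248.4, 128.3])) ('plate', array([248.4, 129.4]))
248
[(95, 108, 184, 86), (99, 107, 195, 89), (103, 109, 200, 88), (107, 108, 191, 87), (111, 109, 193, 90), (115, 108, 183, 88), (119, 108, 203, 88), (123, 109, 185, 88), (127, 108, 201, 90), (131, 18, 190, 122), (135, 17, 174, 132), (139, 18, 188, 136), (143, 17, 198, 67), (147, 18, 196, 134), (151, 106, 206, 42), (155, 104, 198, 45), (159, 108, 189, 101), (163, 108, 185, 87), (167, 133, 25, 92), (171, 11, 36, 122), (175, 14, 41, 125), (179, 9, 35, 123), (183, 12, 37, 123), (187, 170, 24, 63), (191, 8, 31, 125), (195, 8, 34, 120), (199, 9, 37, 118), (203, 12, 37, 117), (207, 13, 44, 122), (211, 13, 34, 120), (215, 16, 29, 116), (219, 1, 226, 141), (223, 179, 224, 
[... 758 characters left out ...]
, 188, 136), (171, 17, 196, 135), (175, 19, 192, 134), (179, 17, 191, 135), (183, 18, 202, 134), (187, 17, 199, 132), (191, 18, 194, 141), (195, 17, 212, 131), (199, 21, 181, 138), (203, 108, 193, 102), (207, 108, 201, 94), (211, 14, 176, 71), (215, 13, 150, 151), (219, 14, 150, 143), (223, 14, 146, 154), (227, 15, 158, 137), (231, 14, 153, 148), (235, 14, 153, 143), (239, 30, 15, 68), (243, 34, 26, 69), (247, 17, 26, 68), (251, 35, 23, 67), (255, 17, 32, 72), (259, 15, 34, 75), (263, 25, 41, 75), (267, 34, 30, 68), (271, 26, 27, 66), (275, 6, 17, 74), (279, 60, 13, 19), (283, 60, 162, 11), (287, 108, 61, 21), (291, 155, 73, 21), (295, 143, 54, 19), (299, 90, 43, 18)]
[217  13] [236  27] 262
```

```bash
python3 - <<'E'
from h import *
save('scene','s4')
def pts(L,A):
    d=latch(L,A-L);T=d['tooth'];a=np.array([np.cos(A),np.sin(A)]);n=np.array([-a[1],a[0]])
    f=lambda s,u:np.round(proj(cam,case(*(lambda q:(q[0],0,q[1]))(T+s*a+u*n)))[1],1)
    return [f(s,u) for s,u in((.004,.009),(0,.009),(-.012,.009),(0,.021),(-.006,.021),(-.012,.021),(.004,-.008))]
cam='w15';print('before',pts(.07,.025))
cam='w16';print('hook',pts(2.313,.306));print('hook.stretch',pts(2.313,.29));print('ontop',pts(2.313,.44))
for cam in('w15','w16'):
    h=cv2.cvtColor(np.load(f'pics/{cam}.npz')['im'],cv2.COLOR_RGB2HSV)
    print(cam,[(v,*map(int,np.median(h[v,244:254],axis=0))) for v in range(108,155)])
E
```

```text
before [np.float64(114.9), np.float64(118.2), np.float64(128.0), np.float64(119.7), np.float64(124.7), np.float64(129.7), np.float64(113.2)]
hook [np.float64(135.2), np.float64(138.2), np.float64(146.8), np.float64(142.9), np.float64(147.3), np.float64(151.6), np.float64(129.1)]
hook.stretch [np.float64(134.6), np.float64(137.5), np.float64(146.2), np.float64(142.0), np.float64(146.5), np.float64(150.9), np.float64(128.6)]
ontop [np.float64(141.8), np.float64(144.6), np.float64(152.6), np.float64(150.7), np.float64(154.7), np.float64(158.7), np.float64(133.7)]
w15 [(108, 108, 185, 89), (109, 107, 191, 88), (110, 107, 190, 89), (111, 108, 189, 92), (112, 108, 203, 92), (113, 25, 37, 54), (114, 17, 212, 97), (115, 17, 193, 147), (116, 18, 189, 158), (117, 18, 190, 158), (118, 18, 191, 137), (119, 16, 191, 65), (120, 18, 195, 69), (121, 17, 178, 72), (122, 17, 188, 76), (123, 18, 188, 168), (124, 18, 189, 155), (125, 18, 186, 157), (126, 18, 188, 157), (127, 18, 188, 155), (128, 18, 190, 152), (129, 18, 189, 152), (130, 18, 190, 157), (131, 17, 194, 169), (132, 112, 255, 43), (133, 107,
[... 726 characters left out ...]
08, 192, 89), (122, 108, 187, 88), (123, 107, 198, 87), (124, 108, 188, 89), (125, 107, 186, 88), (126, 107, 192, 89), (127, 108, 198, 91), (128, 109, 198, 93), (129, 19, 163, 82), (130, 18, 205, 104), (131, 18, 192, 124), (132, 19, 189, 147), (133, 18, 189, 121), (134, 17, 191, 124), (135, 17, 185, 126), (136, 18, 186, 126), (137, 18, 190, 130), (138, 17, 187, 133), (139, 18, 186, 138), (140, 17, 198, 76), (141, 17, 189, 65), (142, 18, 196, 64), (143, 17, 194, 69), (144, 17, 192, 108), (145, 18, 189, 133), (146, 17, 185, 132), (147, 18, 190, 138), (148, 18, 170, 99), (149, 112, 255, 33), (150, 108, 206, 43), (151, 109, 175, 43), (152, 108, 192, 42), (153, 107, 197, 42), (154, 108, 197, 41)]
```

The lever end matches 2.313 (fully down). The claw's front edge at row 129 matches the hooked pose (129.1 predicted, against 133.7 if it sat on top of the bar). The arm is clear, so I'm handing in.

```bash
python3 -c "
from h import *
print(sign_off())"
```

```text
the job is handed in; nothing more can be done
None
```

The vise jaw is drawn about 37 mm open, the rock block and all three labelled green boxes are in the case, the lid is shut, the claw is hooked behind the keeper and the lever is fully down. The block slipped and fell onto its broad face in the vise while I was regripping it, so it lies flat in the case, and I judged the hooked latch from pixel measurements because my 14 picture views were used up; the job is handed in.

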